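# Load lock bodies on the braked parts shuttle, release it and pin it in its dock

## Robot

A 6-joint arm with a two-finger parallel gripper is mounted at the origin on the work surface. World frame = base frame: x ahead of the robot, y to its left, z up, the work surface at z = 0. Lengths are in m, angles in rad, forces in N, time in s.
With the tool pointing down it reaches from about 0.4 to 0.825 m from the base axis. Payload 7 kg.
Tool frame: the origin (TCP) lies midway between the tips of the shut fingers; the grasp point (between the pads) lies 19 mm behind it; z points along the fingers, x is the direction in which the jaws open and shut, and the axes are right-handed (so a half turn about z gives the same grasp; the last joint's range is limited). The gripper opens to 88 mm and grips with 3 to 60 N. Pads are 19 mm wide; open, the fingers measure 130 mm over their backs; the gripper's body (78 mm by 193 mm) begins 47 mm behind the grasp point.
Start: joints at [1.488, 0.359, 0.012, 0, -1.224, -0.288], TCP at [0.245, 0.629, 0.227] pointing down, gripper open.
Joint ranges: [-3.07, 3.07], [-1.43, 2.12], [-1.02, 1.25], [-3.03, 1.67], [-3.05, -0], [-3.03, 3.03]. Speed limits (rad/s): [2.39, 2.39, 3.01, 3.14, 3.14, 3.14].

## Interface

Orientations are given as [roll, pitch, yaw] about the fixed x, y, z axes, in that order (R = Rz(yaw) Ry(pitch) Rx(roll)).
In Python, from station import arm, grab_frame, camera_params gives the robot as it stands.
- The arm moves only by the shell command python3 -m handwheel 'ROWS' [FORCE]. ROWS is JSON, a list that holds one entry, the list of rows, each a list of 5 numbers: the finger opening in m, from 0 to 0.0876, then the shift along the tool's x, y, z in m, then the turn about the tool's z in degrees. A call has 1 to 20 rows; each row is the pose to reach, as a shift and turn from the pose measured when the call began, along the tool's axes at that moment; what a row does not reach only later rows make up. A row lasts 1/12 s, in which the tool goes at most 41.7 mm and 7.16 degrees, less where a joint would pass 70% of its speed; a pose out of reach is approached as far as the arm can. A call with a gripper value outside its range is refused whole. The fingers move at their own pace and stop on an object; FORCE is the grip in N (left out, the last holds). Time passes only in rows, so rows that repeat a pose let the fingers close. It gives the time, the measured TCP pose, the force and the opening at its end, in the units of the state.
- arm.get_state(): the state, without advancing time (a new reading comes with each control period).
- grab_frame(name): name is "side" or "top"; returns the picture (400x640x3 uint8, blue, green, red); there is no depth.
- camera_params(name): a dict with "intrinsics" (3x3 intrinsics, pixels), "k1" (the pictures are not rectified: a ray, as slopes to the right and down, at radius r is drawn at 1 + k1 r^2 times it, then the intrinsics apply), "R" (3x3) and "t" (3): a world point X has camera coordinates R X + t. Camera axes: x right, y down, z forward; pixel columns grow to the right and rows downward; lengths in m; the calibration is good to about 2 mm. A picture is of the moment at which its call begins. camera_params takes no time and is no camera call.
- arm.job_done(): hands the job in, once; it reports no verdict.
The state is a dict: "t": time; "q": joint angles; "qd": joint speeds; "joint_efforts": joint torques, N m; "eef_pos": TCP position; "ee_rot": TCP orientation; "force": force on the tool from outside, world axes, zero at the start; "moment": the same for the moment, N m; "width": finger opening in m.
Only numpy, scipy, OpenCV 4.12 (cv2) and the standard library are available. Lean on these libraries where they do the work, as an engineer would, in place of code of your own. Each camera call takes 0.05 s, during which the arm holds its last target.

## Task

Load the parts shuttle and dock it: first pull its brake lever up to the third notch, where it stands upright, let go of it, and leave the brake set until every brass lock body lying on the bench is in the shuttle's tray, each lying flat in a compartment of its own. When all are loaded, press the red button on the lever's end to let the lever all the way back down, roll the shuttle fully home into the green dock fork, and push the yellow-headed pin down through fork and tongue until its head is fully seated. The blue pin box left on the track is in the shuttle's way: clear it off and stand it upright on the teal mat, and leave everything else on the bench alone.

Things in the scene. Friction and masses are not known exactly. Their poses are not given: they have to be found in the camera images.
- track: The shuttle's track, fixed: dark steel bed 150 (x) x 600 (y) x 8 mm with two aluminium rails (x = +-44 to +-56, tops 24 mm above the bench), a green dock fork at its +y end. Origin on the bench under the bed; its +y is the way the shuttle rolls to the dock, its +x points away from the robot; its yaw varies a little.
- shuttle (a joint): How far the shuttle has rolled along the track's +y, m: 0 to 0.200; 0.200 is the end stop, fully home in the dock with the tongue's hole under the fork's. Rolls with about 1.5 N when the brake is off; the brake at the third notch holds it.
- tray (a point): The dark grey tray on the shuttle, 125 (x) x 161 (y) x 13 mm, moves with the shuttle and has the track's axes. Origin: centre of its underside (about 38 mm above the bench). Floor 3 mm thick; walls and the ribs between are 3 mm thick and stand 10 mm above the floor. Four compartments, each 58 (x) x 76 (y) mm inside, centres at x = +-0.0305, y = +-0.0395.
- push_bar (a point): Middle of the shuttle's black push bar: 12 mm thick, 100 mm long along x, at the shuttle's -y end, about 75 mm above the bench, 75 mm behind (-y of) the brake lever; nothing under it but the track bed. Pinch it from above or push it.
- fork_hole (a point): Centre of the 13 mm hole in the dock fork, on the top face of its upper plate (52 mm above the bench; the plate is 44 x 50 mm). The holes of both fork plates are in line; the tongue comes between them. Lower edge of the upper plate 42 mm, tongue 30 to 38 mm, lower plate 16 to 26 mm above the bench.
- brake (a joint): Brake lever angle, rad: 0 = released, leaning 0.6 from vertical to the track's +x; grows as it is pulled towards the robot (-x). A ratchet catches it at 0.2, 0.4, 0.6 (third notch: upright, green mark on the quadrant) and 0.8; stop at 0.9. Let go, it springs back (5 N at the grip; 10 N to pull past a tooth) to the last notch passed, and no further until the button is pressed.
- lever_hinge (a point): The lever's pivot, axis along the track's y, 54 mm above the bench. The lever swings in the track's x-z plane; its axis at value q is (sin(0.6-q), 0, cos(0.6-q)) in the track's axes.
- grip_mid (a point): On the lever's axis, 140 mm from the pivot, in the black rubber grip (25 x 25 mm with rounded edges, two flats facing along the track, 95 to 165 mm from the pivot).
- lever_grip: The lever's black rubber grip; the body's origin is at the pivot and its z runs up the lever.
- button_top (a point): Top of the red domed button (18 mm across, 9 mm dome radius) on the lever's end, 180 mm from the pivot, 15 mm out of the grip; pressed along the lever. Travel 10 mm; the ratchet lets go from about 5 mm (4 to 7 N). While it is held in, the lever swings back by itself in about 2 s, so the finger must follow it; if let go, the ratchet catches at the next notch: press again.
- pin_box: Closed blue pin box with brass pins seen in its lid, 56 (x) x 62 (y) x 48 mm, 0.3 kg, standing between the rails on the track bed (8 mm above the bench) between the shuttle's tongue and the fork. Origin: centre of its underside.
- mat: Teal rubber mat fixed on the bench, 100 (x) x 150 (y) x 3 mm. Origin: centre of its underside.
- dock_pin: Headed steel pin, 80 g: shank 10 mm thick, 38 mm long, tapered tip; flange 26 mm across, 5 mm thick; yellow knob 20 mm across up to 31 mm above the flange's underside. Origin: centre of the flange's underside, which seats on the fork's upper plate; z up. Starts upright in a hole of its rest, a fixed black 50 mm cube, flange on the cube's top.
- lock1: Brass lock body, 0.2 kg, lying on the bench: barrel 26 mm thick and 62 mm long along its x, with a square collar 30 x 30 mm and 22 mm long in the middle, on whose flats it lies. Origin: its centre, 15 mm above what it lies on. May be absent; up to four.
- lock2: Another brass lock body like lock1; may be absent.
- lock3: Another brass lock body like lock1; may be absent.
- lock4: Another brass lock body like lock1; may be absent.
- bin_right: Bystander, leave alone: a blue stock bin with brass pins, 150 x 100 x 75 mm, on the right.
- bin_left: Bystander, leave alone: a blue stock bin with dark steel pins, 150 x 100 x 75 mm, on the left.
- oil_bottle: Bystander, leave alone: an amber oil bottle, 36 mm across, 110 mm tall, red cap, between the lock bodies and the teal mat.
- screwdriver: Bystander, leave alone: an orange-handled screwdriver, 170 mm long, lying front right.
- sleeve: Bystander, leave alone: a steel sleeve standing on end, 30 mm across, 30 mm tall, in front of the lock bodies.
- brass_cap: Bystander, leave alone: a brass cap, 32 mm across, 22 mm tall, in front of the lock bodies.
Not all that is in view belongs to the job. There is more than one size of the pin_box; the job needs the smaller.

How it is judged:
On the way, in this order (a step that is already met when the one before it is completed fails the run):
1. the brake lever rests in its third notch, let go (value of joint brake between 0.55 and 0.69 rad and contact force between the fingers and lever_grip below 0.3 N), for 0.3 s.
2. with the brake still set, every lock body present lies in a compartment of the tray (value of joint brake above 0.55 rad and x of lock1 in the frame of tray between -0.054 and 0.054 m and y of lock1 in the frame of tray between -0.066 and 0.066 m and z of lock1 in the frame of tray between 0.013 and 0.0225 m and linear speed of each of lock1, lock2, lock3, lock4 below 0.02 m/s and x of lock2 in the frame of tray between -0.054 and 0.054 m and y of lock2 in the frame of tray between -0.066 and 0.066 m and z of lock2 in the frame of tray between 0.013 and 0.0225 m and x of lock3 in the frame of tray between -0.054 and 0.054 m and y of lock3 in the frame of tray between -0.066 and 0.066 m and z of lock3 in the frame of tray between 0.013 and 0.0225 m and x of lock4 in the frame of tray between -0.054 and 0.054 m and y of lock4 in the frame of tray between -0.066 and 0.066 m and z of lock4 in the frame of tray between 0.013 and 0.0225 m), for 0.3 s.
3. the brake is released: the lever is all the way back (value of joint brake below 0.06 rad), for 0.2 s.
4. the shuttle is fully home in the dock (value of joint shuttle above 0.195 m), for 0.2 s.
5. the pin is seated through fork and tongue (horizontal distance between dock_pin and fork_hole below 0.005 m and z of dock_pin in the frame of fork_hole between -0.002 and 0.0025 m and angle between dock_pin's own z axis and vertical below 0.08 rad), for 0.2 s.
At the end, for the whole second after the job is handed in: Shuttle within 5 mm of its end stop, lever within 0.06 rad of released, pin upright, its flange within 2.5 mm of the fork plate; every lock body flat on the tray floor, one per compartment; pin box upright on the mat (centre within 40 mm x, 60 mm y of the mat's); all at rest (all of step 5 and value of joint shuttle above 0.195 m and value of joint brake below 0.06 rad and x of pin_box in the frame of mat between -0.04 and 0.04 m and y of pin_box in the frame of mat between -0.06 and 0.06 m and z of pin_box in the frame of mat between -0.001 and 0.008 m and angle between pin_box's own z axis and vertical below 0.1 rad and linear speed of each of pin_box, dock_pin, lock1, lock2, lock3, lock4 below 0.02 m/s and x of lock1 in the frame of tray between -0.054 and 0.054 m and y of lock1 in the frame of tray between -0.066 and 0.066 m and z of lock1 in the frame of tray between 0.013 and 0.0225 m and x of lock2 in the frame of tray between -0.054 and 0.054 m and y of lock2 in the frame of tray between -0.066 and 0.066 m and z of lock2 in the frame of tray between 0.013 and 0.0225 m and x of lock3 in the frame of tray between -0.054 and 0.054 m and y of lock3 in the frame of tray between -0.066 and 0.066 m and z of lock3 in the frame of tray between 0.013 and 0.0225 m and x of lock4 in the frame of tray between -0.054 and 0.054 m and y of lock4 in the frame of tray between -0.066 and 0.066 m and z of lock4 in the frame of tray between 0.013 and 0.0225 m); the robot touches nothing.
It fails at once if a bystander (stock bin, oil bottle, screwdriver, sleeve, brass cap) is moved more than 40 mm (distance of any of bin_right, bin_left, oil_bottle, screwdriver, sleeve, brass_cap from where it was at the start of the episode above 0.04 m).
Of lock1, lock2, lock3, lock4 only 2 to 4 are there at a start; the rules pass over those that are not, and their reading is None.
At some moment in a run one of lock1, lock2, lock3, lock4 may be knocked a few centimetres aside while the robot is not near it.
It also fails if it takes over 210 s, if anything falls off the work surface, if the arm or the gripper's body presses on something with over 40 N, if the wrist force passes 120 N, or if a joint passes its speed limit or range.

## Working session

There is one attempt and no reset: what is moved stays moved. The work goes in short steps, Python scripts to look and compute and a shell command to move; the robot and the scene stay as the last step left them, time stands still between calls to the robot, and variables do not carry over. Pictures are saved under pics/ and viewed, and the job is handed in when it is done.

```bash
ls; mkdir -p pics
python3 - <<'E'
from station import arm, grab_frame, camera_params
import cv2
print(arm.get_state())
for n in("side","top"):
    cv2.imwrite(f"pics/{n}0.png",grab_frame(n)); print(n,camera_params(n))
E
```

```text
pics
{'t': 0.0, 'q': array([ 1.48807519e+00,  3.59432840e-01,  1.10501214e-02, -3.21147346e-04,
       -1.22408449e+00, -2.88061429e-01]), 'qd': array([ 0.00090854,  0.00116007,  0.00098218, -0.00127344, -0.0015361 ,
        0.00060503]), 'joint_efforts': array([-1.44530886e-04, -5.82714021e+01,  2.93043727e+01,  6.99717969e+00,
        6.93194437e-03, -1.75071955e-04]), 'eef_pos': array([0.2444656 , 0.62865608, 0.22559438]), 'ee_rot': array([-3.14140738e+00, -1.68780626e-03, -1.94168842e+00]), 'force': array([-1.36719835, -0.38006016, -0.58051901]), 'moment': array([ 0.00843213, -0.07415839, -0.05514091]), 'width': 0.08761725216223619}
side {'intrinsics': array([[452.70938716,   0.        , 319.72216805],
       [  0.        , 452.70938716, 199.18987144],
       [  0.        ,   0.        ,   1.        ]]), 'k1': -0.02393780772029023, 'R': array([[ 0.84584561, -0.53315037, -0.01720125],
       [-0.33650681, -0.5082939 , -0.79271715],
       [ 0.41389415,  0.67630466, -0.60934689]]), 't': array([-0.37041799,  0.27284414,  1.23802571])}
top {'intrinsics': array([[363.40630375,   0.        , 320.29473888],
       [  0.        , 363.40630375, 204.62581966],
       [  0.        ,   0.        ,   1.        ]]), 'k1': -0.0450980075257522, 'R': array([[-0.06709473, -0.99772858,  0.00599773],
       [-0.97687578,  0.06446697, -0.2038571 ],
       [ 0.2030074 , -0.01953677, -0.97898228]]), 't': array([0.01494613, 0.47425095, 1.25408196])}
```

View pics/side0.png

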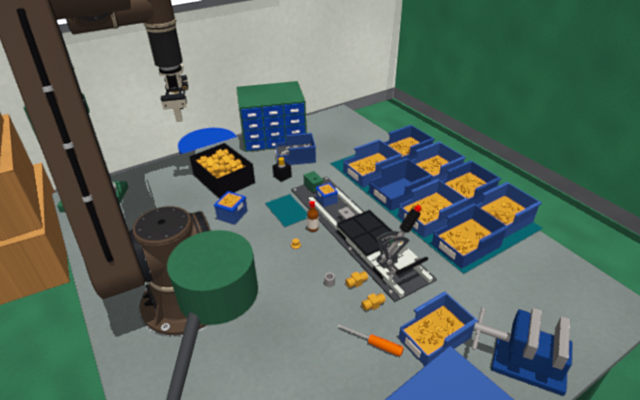

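View pics/top0.png

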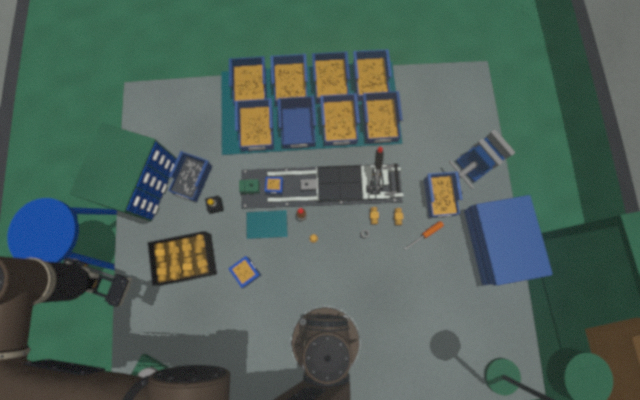

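```bash
cat > h.py <<'E'
import numpy as np, cv2
from station import arm, grab_frame, camera_params
P={n:camera_params(n) for n in("side","top")}
def proj(n,X):
    p=P[n];c=np.atleast_2d(X)@p["R"].T+p["t"];s=c[:,:2]/c[:,2:]
    s=s*(1+p["k1"]*(s**2).sum(1,keepdims=True));K=p["intrinsics"]
    return s*[K[0,0],K[1,1]]+K[:2,2]
def ray(n,uv):
    p=P[n];K=p["intrinsics"]
    s=cv2.undistortPoints(np.array([[uv]],float),K,np.array([p["k1"],0,0,0]))[0,0]
    return -p["R"].T@p["t"], p["R"].T@np.array([s[0],s[1],1])
def onz(n,uv,z):
    o,d=ray(n,uv);return o+d*(z-o[2])/d[2]
def tri(us,ut):
    A=[];b=[]
    for n,uv in(("side",us),("top",ut)):
        o,d=ray(n,uv);d/=np.linalg.norm(d);M=np.eye(3)-np.outer(d,d);A.append(M);b.append(M@o)
    X=np.linalg.lstsq(np.vstack(A),np.hstack(b),rcond=None)[0]
    return X,[np.linalg.norm(M@X-q) for M,q in zip(A,b)]
def crop(n,x0,y0,x1,y1,k,name,img=None,grid=True):
    im=grab_frame(n) if img is None else img
    c=cv2.resize(im[y0:y1,x0:x1],None,fx=k,fy=k,interpolation=cv2.INTER_CUBIC)
    if grid:
        for x in range((x0+9)//10*10,x1,10):
            cv2.line(c,((x-x0)*k,0),((x-x0)*k,4 if x%50 else 10),(255,255,255),1)
            if x%20==0: cv2.putText(c,str(x),((x-x0)*k-8,20),0,.35,(255,255,255),1)
        for y in range((y0+9)//10*10,y1,10):
            cv2.line(c,(0,(y-y0)*k),(4,(y-y0)*k),(255,255,255),1)
            if y%20==0: cv2.putText(c,str(y),(6,(y-y0)*k+4),0,.35,(255,255,255),1)
    cv2.imwrite("pics/"+name,c); return im
E
python3 - <<'E'
from h import *
t=cv2.imread("pics/top0.png");s=cv2.imread("pics/side0.png")
crop("top",230,140,420,255,4,"top0a.png",t)
crop("side",260,160,440,320,4,"side0a.png",s)
crop("top",140,150,260,290,4,"top0b.png",t)
crop("side",170,120,340,240,4,"side0b.png",s)
E
```

```text
(no output)
```

View pics/top0a.png

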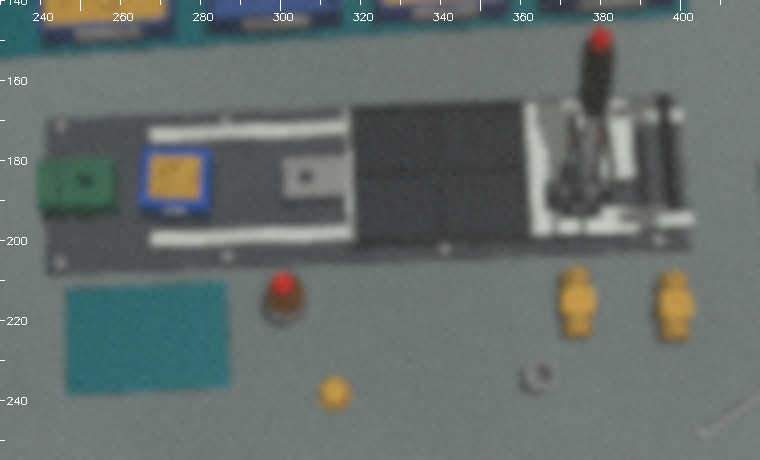

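View pics/side0a.png

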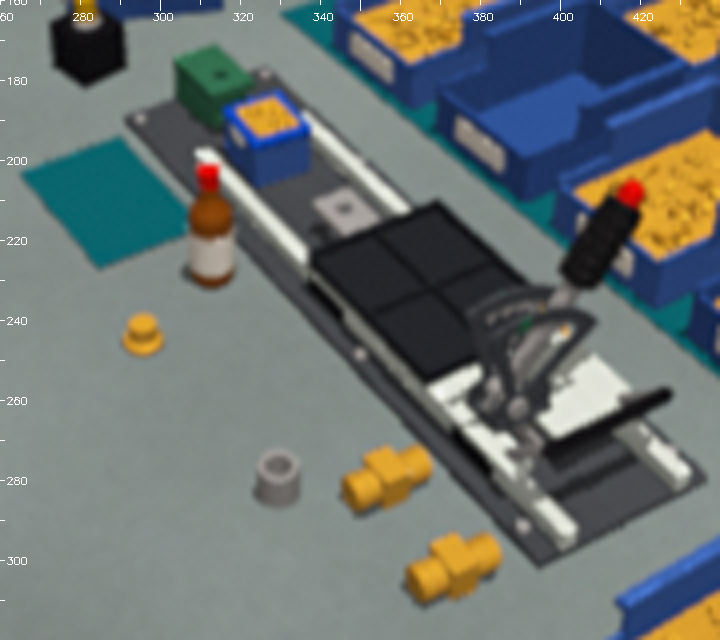

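View pics/top0b.png

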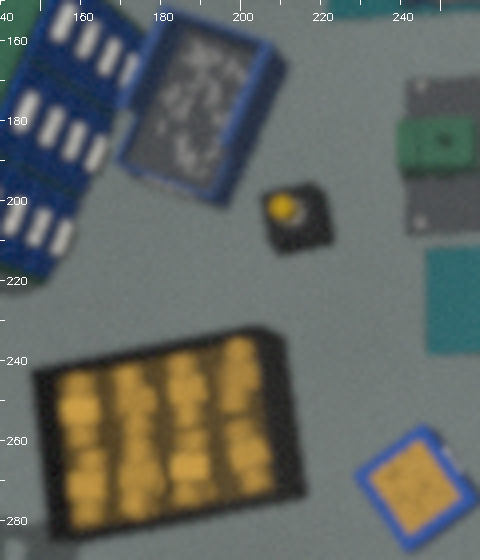

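View pics/side0b.png

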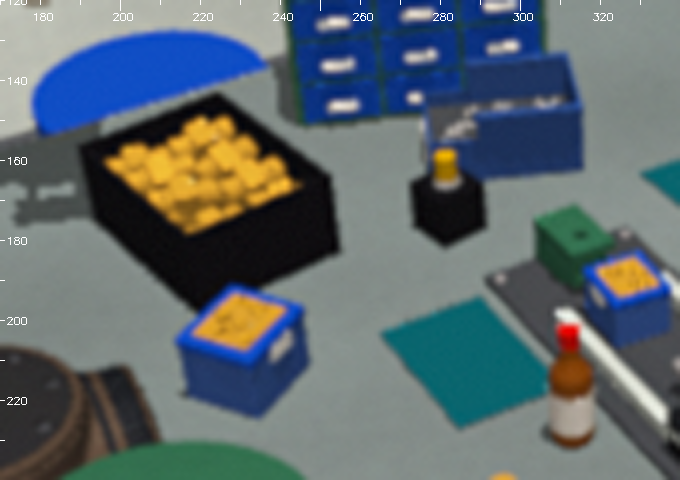

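Run:
```python
from h import *
t=cv2.imread("pics/top0.png");s=cv2.imread("pics/side0.png")
crop("top",235,160,325,215,8,"t1.png",t)
crop("top",320,140,415,230,8,"t2.png",t)
crop("side",370,200,445,310,7,"s1.png",s)
crop("side",280,160,380,240,8,"s2.png",s)
for uv in [(242,170),(242,208),(403,163),(403,202)]: print("bed top",onz("top",uv,.008))
for uv in [(291,190),(326,177),(395,301),(436,279)]: print("bed side",onz("side",uv,.008))
```

```text
bed top [0.63551501 0.26887409 0.008     ]
bed top [0.48900303 0.27215494 0.008     ]
bed top [ 0.62343696 -0.34249262  0.008     ]
bed top [ 0.47235426 -0.32505382  0.008     ]
bed side [0.48548998 0.26740032 0.008     ]
bed side [0.63352872 0.26648142 0.008     ]
bed side [ 0.4719367  -0.32416086  0.008     ]
bed side [ 0.61857688 -0.32621864  0.008     ]
```

View pics/t1.png

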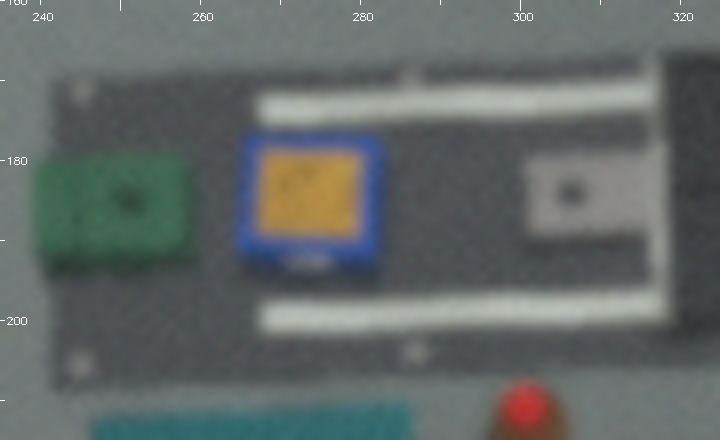

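View pics/t2.png

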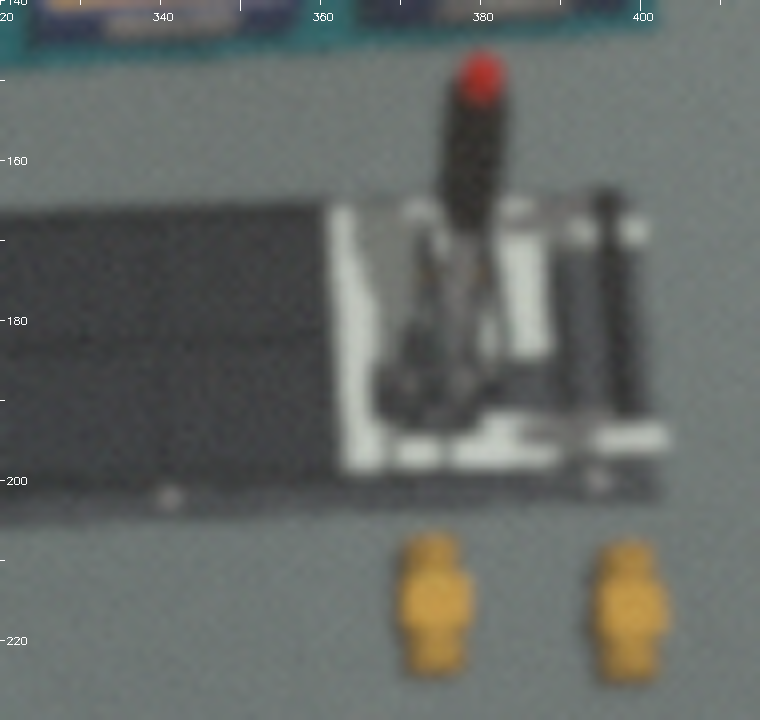

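View pics/s1.png

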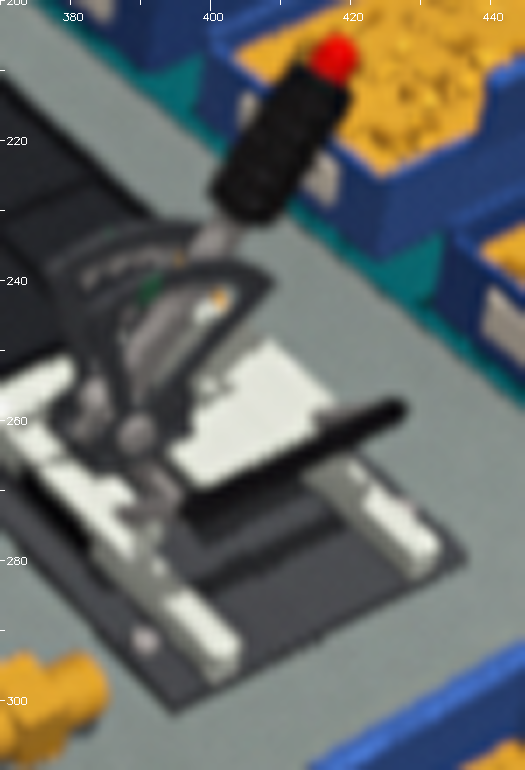

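View pics/s2.png

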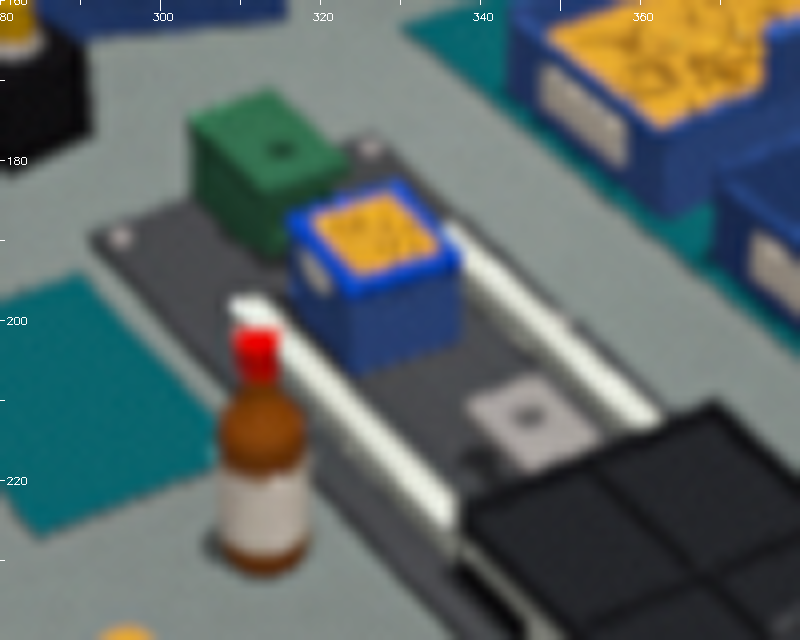

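```bash
cat > fit.py <<'E'
from h import *
from scipy.optimize import least_squares
def W(p,L):
    c,s=np.cos(p[2]),np.sin(p[2]);L=np.atleast_2d(L)
    return np.c_[p[0]+c*L[:,0]-s*L[:,1],p[1]+s*L[:,0]+c*L[:,1],L[:,2]]
C=[(-.075,.3,.008),(.075,.3,.008),(-.075,-.3,.008),(.075,-.3,.008)]
S=[(291,190),(327.5,177),(395.3,301.7),(436.5,279.5)]
T=[(241.5,208.5),(241.5,170),(402,202.5),None]
def r(p):
    w=W(p,C);e=(proj("side",w)-S).ravel();m=[0,1,2]
    return np.r_[e,(proj("top",w[m])-[T[i] for i in m]).ravel()]
f=least_squares(r,[.55,-.03,-.025],loss="soft_l1");TR=f.x
def loc(X):
    d=np.array(X)-[TR[0],TR[1],0];c,s=np.cos(TR[2]),np.sin(TR[2])
    return np.array([c*d[0]+s*d[1],-s*d[0]+c*d[1],d[2]])
if __name__=="__main__":
    print("track",TR,"res",f.fun.round(1))
    for n,us,ut in [("hole",(334.5,178.5),(250.7,184.8)),("button",(417.5,207.5),(380,149.5)),("tonguehole",(346,212),(306.2,184)),
      ("lock1",(357,279),(374,215)),("lock2",(374.2,301.7),(398.5,216)),("capknob",(281,161),(210,202)),("bar+x end",(427.5,258),(395.5,165)),
      ("traycorner+y-x",(317,225),(None,None)) ]:
        if ut[0] is None: continue
        X,e=tri(us,ut);print(n,X.round(4),"res",np.round(e,4),"loc",loc(X).round(4))
    for n,c,uv,z in [("hole","side",(334.5,178.5),.052),("hole","top",(250.7,184.8),.052),
       ("tray-x+y","side",(317.3,225.3),.051),("tray+x+y","side",(349,210.5),.051),("tray-x-y","side",(367.5,255),.051),("tray+x+y","top",(317.5,167),.051),("tray-x-y","top",(361.7,200.5),.051),
       ("thole","side",(346,212),.038),("thole","top",(306.2,184),.038),
       ("lock1","side",(357.5,275.5),.03),("lock1","top",(374,215),.03),("lock2","side",(374.2,298),.03),("lock2","top",(398.2,215.5),.03)]:
        X=onz(c,uv,z);print(n,c,X.round(4),loc(X).round(4))
E
python3 fit.py
```

```text
track [ 0.55385581 -0.02791027 -0.02892453] res [-0.4 -1.1 -1.1 -0.8 -0.5 -0.1  0.9  0.1 -0.  -0.1  0.2 -0.5  1.2  0.1]
hole [0.5996 0.2189 0.0338] res [0.0338 0.0338] loc [0.0386 0.248  0.0338]
button [ 0.6149 -0.2216  0.197 ] res [0.0001 0.0001] loc [ 0.0666 -0.1919  0.197 ]
tonguehole [0.5575 0.0294 0.0362] res [0.0003 0.0003] loc [0.002  0.0574 0.0362]
lock1 [ 0.4289 -0.2108  0.0162] res [0.0004 0.0004] loc [-0.1196 -0.1864  0.0162]
lock2 [ 0.4196 -0.3006  0.0158] res [0. 0.] loc [-0.1263 -0.2764  0.0158]
capknob [0.5063 0.3736 0.0663] res [0.0005 0.0005] loc [-0.0591  0.4     0.0663]
bar+x end [ 0.5983 -0.2974  0.0768] res [0.0024 0.0024] loc [ 0.0522 -0.2681  0.0768]
hole side [0.6193 0.1887 0.052 ] [0.0591 0.2184 0.052 ]
hole top [0.5633 0.2299 0.052 ] [0.0019 0.258  0.052 ]
tray-x+y side [0.4365 0.0101 0.051 ] [-0.1184  0.0346  0.051 ]
tray+x+y side [0.5596 0.0156 0.051 ] [0.0045 0.0436 0.051 ]
tray-x-y side [ 0.4875 -0.1781  0.051 ] [-0.062  -0.1521  0.051 ]
tray+x+y top [ 0.6147 -0.0158  0.051 ] [0.0605 0.0139 0.051 ]
tray-x-y top [ 0.4791 -0.166   0.051 ] [-0.0708 -0.1402  0.051 ]
thole side [0.5565 0.0276 0.038 ] [0.0011 0.0555 0.038 ]
thole top [0.5567 0.0295 0.038 ] [0.0012 0.0574 0.038 ]
lock1 side [ 0.4295 -0.2109  0.03  ] [-0.119  -0.1865  0.03  ]
lock1 top [ 0.427  -0.2086  0.03  ] [-0.1216 -0.1843  0.03  ]
lock2 side [ 0.4193 -0.2996  0.03  ] [-0.1266 -0.2755  0.03  ]
lock2 top [ 0.4193 -0.2963  0.03  ] [-0.1268 -0.2722  0.03  ]
```

```bash
sed -i 's/("hole",(334.5,178.5),(250.7,184.8))/("hole",(315.3,178.8),(250.7,184.8))/; s/"side",(334.5,178.5),.052/"side",(315.3,178.8),.052/; s/(317.3,225.3),.051/(337.5,226),.051/; s/"side",(349,210.5),.051/"side",(369,210.7),.051/' fit.py
cat > go.py <<'E'
# python3 go.py x y z yaw|-   or  loc:  python3 go.py -l lx ly z dyaw   -> shift to type
import sys; from fit import *
a=sys.argv[1:];st=arm.get_state();p=st["eef_pos"];yaw=st["ee_rot"][2]
if a[0]=="-l":
    X=W(TR,[[float(v) for v in a[1:4]]])[0];ty=a[4] if len(a)>4 else "-"
    ty=None if ty=="-" else float(ty)+TR[2]-np.pi/2
else:
    X=np.array([float(v) for v in a[:3]]);ty=None if len(a)<4 or a[3]=="-" else float(a[3])
from scipy.spatial.transform import Rotation as Ro
R=Ro.from_euler("xyz",st["ee_rot"]).as_matrix()
d=R.T@(X-p)
turn=0 if ty is None else -(((ty-yaw)+np.pi/2)%np.pi-np.pi/2)
print("t %.2f pos"%st["t"],p.round(4),"yaw %.3f w %.4f F"%(yaw,st["width"]),st["force"].round(1),"loc",loc(p).round(4))
print("target",X.round(4),"SHIFT",d.round(4),"TURN %.1f"%np.degrees(turn), "q6 %.2f"%st["q"][5])
E
python3 fit.py; python3 go.py -l .050 -.192 .28 0
```

```text
track [ 0.55385581 -0.02791027 -0.02892453] res [-0.4 -1.1 -1.1 -0.8 -0.5 -0.1  0.9  0.1 -0.  -0.1  0.2 -0.5  1.2  0.1]
hole [0.5651 0.2305 0.0472] res [0.0005 0.0005] loc [0.0038 0.2587 0.0472]
button [ 0.6149 -0.2216  0.197 ] res [0.0001 0.0001] loc [ 0.0666 -0.1919  0.197 ]
tonguehole [0.5575 0.0294 0.0362] res [0.0003 0.0003] loc [0.002  0.0574 0.0362]
lock1 [ 0.4289 -0.2108  0.0162] res [0.0004 0.0004] loc [-0.1196 -0.1864  0.0162]
lock2 [ 0.4196 -0.3006  0.0158] res [0. 0.] loc [-0.1263 -0.2764  0.0158]
capknob [0.5063 0.3736 0.0663] res [0.0005 0.0005] loc [-0.0591  0.4     0.0663]
bar+x end [ 0.5983 -0.2974  0.0768] res [0.0024 0.0024] loc [ 0.0522 -0.2681  0.0768]
hole side [0.5621 0.2245 0.052 ] [0.001  0.2526 0.052 ]
hole top [0.5633 0.2299 0.052 ] [0.0019 0.258  0.052 ]
tray-x+y side [ 0.4866 -0.0269  0.051 ] [-0.0673 -0.0009  0.051 ]
tray+x+y side [ 0.6123 -0.0205  0.051 ] [0.0582 0.0091 0.051 ]
tray-x-y side [ 0.4875 -0.1781  0.051 ] [-0.062  -0.1521  0.051 ]
tray+x+y top [ 0.6147 -0.0158  0.051 ] [0.0605 0.0139 0.051 ]
tray-x-y top [ 0.4791 -0.166   0.051 ] [-0.0708 -0.1402  0.051 ]
thole side [0.5565 0.0276 0.038 ] [0.0011 0.0555 0.038 ]
thole top [0.5567 0.0295 0.038 ] [0.0012 0.0574 0.038 ]
lock1 side [ 0.4295 -0.2109  0.03  ] [-0.119  -0.1865  0.03  ]
lock1 top [ 0.427  -0.2086  0.03  ] [-0.1216 -0.1843  0.03  ]
lock2 side [ 0.4193 -0.2996  0.03  ] [-0.1266 -0.2755  0.03  ]
lock2 top [ 0.4193 -0.2963  0.03  ] [-0.1268 -0.2722  0.03  ]
t 0.10 pos [0.2445 0.6287 0.2257] yaw -1.942 w 0.0870 F [-0.6 -0.7 -0.2] loc [-0.3282  0.6474  0.2257]
target [ 0.5983 -0.2213  0.28  ] SHIFT [ 0.664  -0.6378 -0.0532] TURN -19.6 q6 -0.29
```

```bash
python3 -m handwheel '[[[0.07,0,0,-0.06,0],[0.07,0,0,-0.06,0],[0.07,0.664,-0.638,-0.06,-19.6],[0.07,0.664,-0.638,-0.06,-19.6],[0.07,0.664,-0.638,-0.06,-19.6],[0.07,0.664,-0.638,-0.06,-19.6],[0.07,0.664,-0.638,-0.06,-19.6],[0.07,0.664,-0.638,-0.06,-19.6],[0.07,0.664,-0.638,-0.06,-19.6],[0.07,0.664,-0.638,-0.06,-19.6],[0.07,0.664,-0.638,-0.06,-19.6],[0.07,0.664,-0.638,-0.06,-19.6],[0.07,0.664,-0.638,-0.06,-19.6],[0.07,0.664,-0.638,-0.06,-19.6],[0.07,0.664,-0.638,-0.06,-19.6],[0.07,0.664,-0.638,-0.06,-19.6],[0.07,0.664,-0.638,-0.06,-19.6],[0.07,0.664,-0.638,-0.06,-19.6],[0.07,0.664,-0.638,-0.06,-19.6],[0.07,0.664,-0.638,-0.06,-19.6]]]' 15;  python3 go.py -l .050 -.192 .28 0
```

```text
t: 1.77
eef_pos: [0.5329, -0.0657, 0.2865]
ee_rot: [3.141, -0.001, -1.6]
force: [1.1, 1.0, 0.3]
width: 0.07
t 1.77 pos [ 0.5329 -0.0657  0.2865] yaw -1.600 w 0.0700 F [1.1 1.  0.3] loc [-0.0199 -0.0384  0.2865]
target [ 0.5983 -0.2213  0.28  ] SHIFT [ 0.1536 -0.0699  0.0067] TURN 0.0 q6 1.30
```

```bash
python3 -m handwheel '[[[0.06,0.154,-0.072,0,0],[0.06,0.154,-0.072,0,0],[0.06,0.154,-0.072,0,0],[0.06,0.154,-0.072,0,0],[0.06,0.154,-0.072,0,0],[0.06,0.154,-0.072,0,0],[0.06,0.154,-0.072,0.06,0],[0.06,0.154,-0.072,0.06,0],[0.06,0.154,-0.072,0.06,0],[0.06,0.154,-0.072,0.06,0]]]' 15;  python3 go.py -l .052 -.192 .155 0
python3 - <<'E'
from h import *
crop("side",350,150,450,260,6,"s3.png");crop("top",330,110,430,210,6,"t3.png")
E
```

```text
t: 2.6
eef_pos: [0.5998, -0.2211, 0.2265]
ee_rot: [3.139, -0.002, -1.599]
force: [-0.2, 0.2, 0.8]
width: 0.0602
t 2.60 pos [ 0.5998 -0.2211  0.2265] yaw -1.599 w 0.0602 F [-0.2  0.2  0.8] loc [ 0.0515 -0.1917  0.2265]
target [ 0.6003 -0.2213  0.155 ] SHIFT [ 0.0001 -0.0007  0.0715] TURN 0.1 q6 1.59
```

View pics/s3.png

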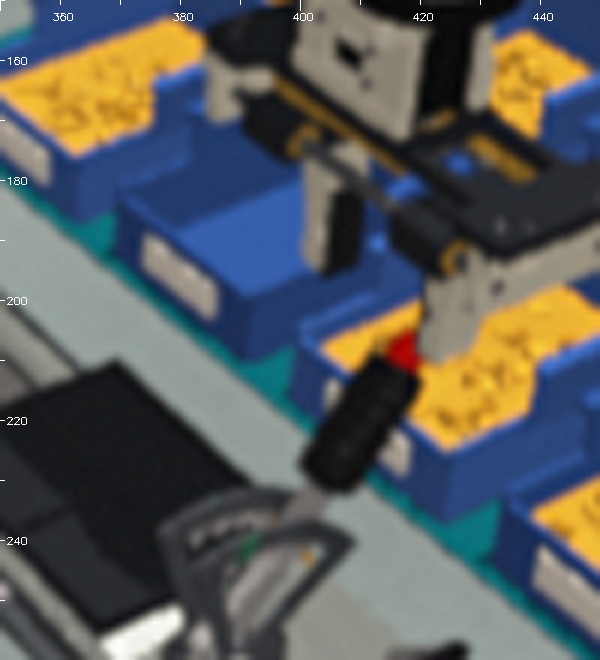

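View pics/t3.png

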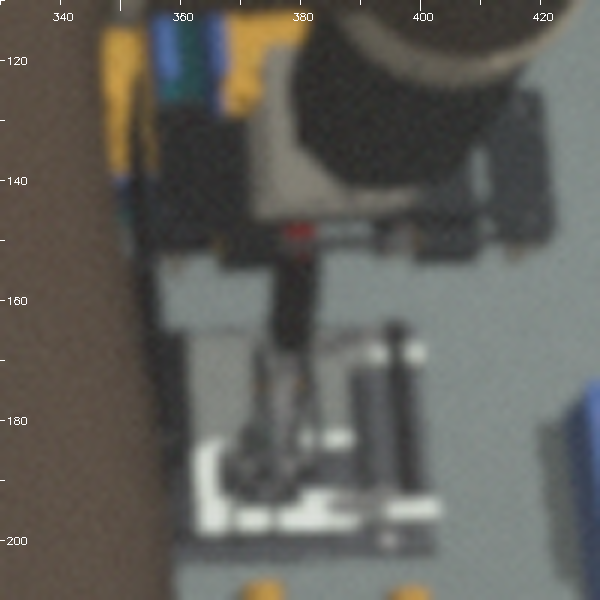

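```bash
python3 -m handwheel '[[[0.06,0,0,0.03,0],[0.06,0,0,0.05,0],[0.06,0,0,0.071,0],[0.06,0,0,0.071,0],[0.015,0,0,0.071,0],[0.015,0,0,0.071,0],[0.015,0,0,0.071,0],[0.015,0,0,0.071,0],[0.015,0,0,0.071,0],[0.015,0,0,0.071,0],[0.015,0,0,0.071,0]]]' 35;  python3 go.py -l .052 -.192 .155 0
python3 - <<'E'
from h import *
crop("side",350,150,450,260,6,"s4.png")
E
```

```text
t: 3.62
eef_pos: [0.6021, -0.2206, 0.1586]
ee_rot: [-3.138, -0.001, -1.598]
force: [0.2, 6.7, 4.0]
width: 0.0249
t 3.62 pos [ 0.6021 -0.2206  0.1586] yaw -1.598 w 0.0249 F [0.2 6.7 4. ] loc [ 0.0538 -0.1912  0.1586]
target [ 0.6003 -0.2213  0.155 ] SHIFT [0.0008 0.0018 0.0036] TURN 0.1 q6 1.59
```

View pics/s4.png

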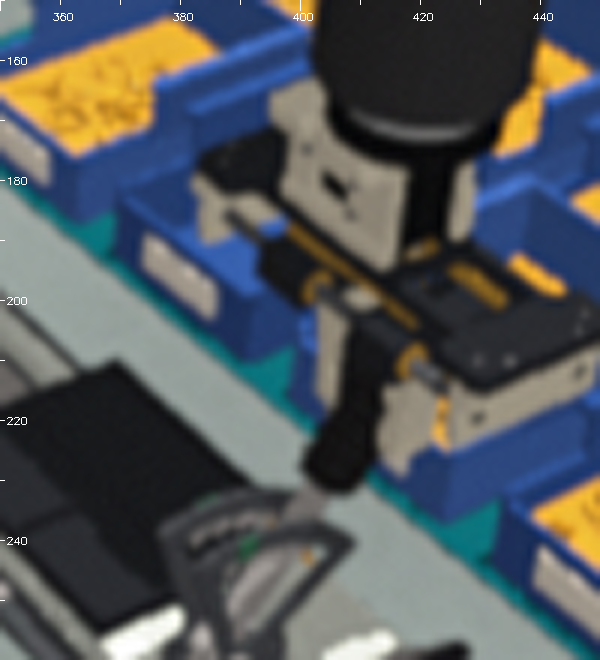

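```bash
python3 -m handwheel '[[[0.015,0,0.009,-0.006,0],[0.015,0,0.018,-0.010,0],[0.015,0,0.026,-0.014,0],[0.015,0,0.036,-0.018,0],[0.015,0,0.046,-0.021,0],[0.015,0,0.055,-0.023,0],[0.015,0,0.065,-0.025,0],[0.015,0,0.075,-0.026,0],[0.015,0,0.085,-0.026,0],[0.015,0,0.092,-0.026,0],[0.015,0,0.097,-0.026,0],[0.015,0,0.097,-0.026,0],[0.015,0,0.097,-0.026,0]]]' 35;  python3 go.py -l -.030 -.192 .185 0
python3 - <<'E'
from h import *
crop("side",350,150,450,260,6,"s5.png")
E
```

```text
t: 4.75
eef_pos: [0.5072, -0.2173, 0.1846]
ee_rot: [-3.133, -0.0, -1.598]
force: [7.1, 1.6, -5.5]
width: 0.0246
t 4.75 pos [ 0.5072 -0.2173  0.1846] yaw -1.598 w 0.0246 F [ 7.1  1.6 -5.5] loc [-0.0412 -0.1907  0.1846]
target [ 0.5183 -0.219   0.185 ] SHIFT [ 0.0013 -0.0112 -0.0004] TURN 0.1 q6 1.59
```

View pics/s5.png

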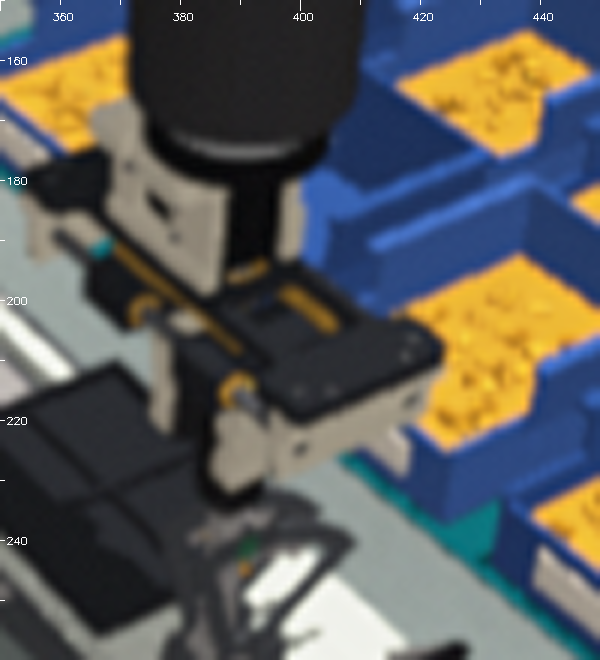

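```bash
python3 -m handwheel '[[[0.03,0,-0.006,0,0],[0.06,0,-0.01,0,0],[0.06,0,-0.01,0,0],[0.06,0,-0.01,0,0],[0.06,0,-0.01,0,0],[0.06,0,-0.01,-0.04,0],[0.06,0,-0.01,-0.08,0],[0.06,0,-0.01,-0.12,0],[0.06,0,0.02,-0.12,0],[0.06,0,0.06,-0.12,0],[0.06,0,0.10,-0.12,0],[0.06,0,0.10,-0.12,0],[0.06,0,0.1,-0.12,0]]]' 25;  python3 go.py -l -.120 -.1865 .08 0
python3 - <<'E'
from h import *
crop("side",320,170,450,310,5,"s6.png");crop("top",340,140,420,230,6,"t6.png")
E
```

```text
t: 5.88
eef_pos: [0.4044, -0.2147, 0.3048]
ee_rot: [-3.131, -0.0, -1.598]
force: [1.2, 0.1, -0.2]
width: 0.0597
t 5.88 pos [ 0.4044 -0.2147  0.3048] yaw -1.598 w 0.0597 F [ 1.2  0.1 -0.2] loc [-0.144  -0.191   0.3048]
target [ 0.4285 -0.2109  0.08  ] SHIFT [-0.0046 -0.0215  0.2251] TURN 0.1 q6 1.60
```

View pics/s6.png

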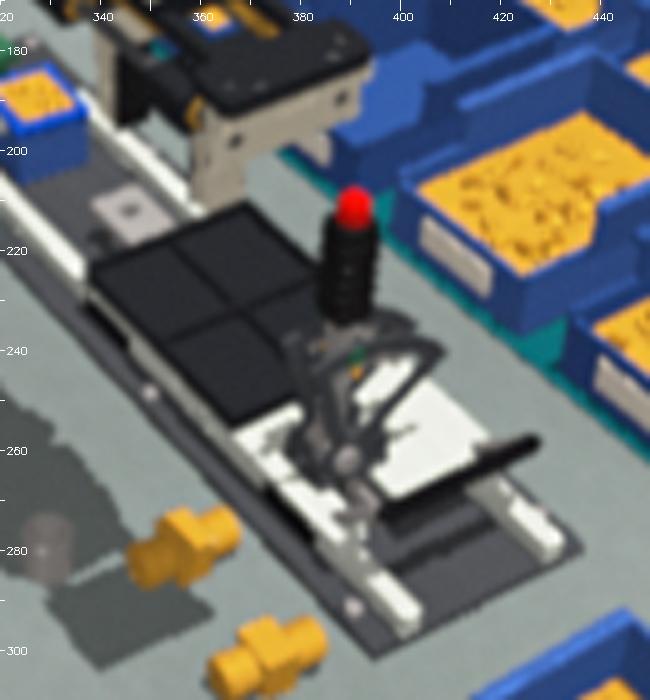

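View pics/t6.png

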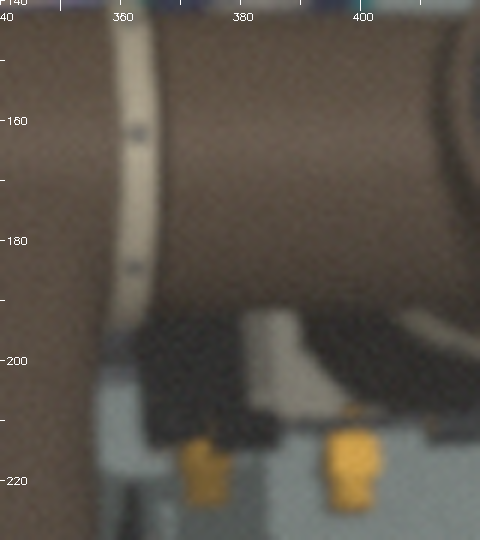

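```bash
cat > locks.py <<'E'
from fit import *
from scipy.optimize import least_squares
def model(x,y,yaw):
    # silhouette points: barrel (12-gon) and collar
    P=[]
    for sx in(-.031,.031):
        for a in np.linspace(0,2*np.pi,16,endpoint=False): P.append((sx,.013*np.cos(a),.015+.013*np.sin(a)))
    B=[(sx,.013*np.cos(a),.015+.013*np.sin(a)) for sx in(-.031,.031) for a in np.linspace(0,2*np.pi,16,endpoint=False)]
    Cc=[(sx,sy,sz) for sx in(-.011,.011) for sy in(-.015,.015) for sz in(0,.03)]
    return W((x,y,yaw),B),W((x,y,yaw),Cc)
def sil(cam,x,y,yaw,box,k=4,z=0):
    m=np.zeros(((box[3]-box[1])*k,(box[2]-box[0])*k),np.uint8)
    for Q in model(x,y,yaw):
        Q=Q+[0,0,z]
        q=((proj(cam,Q)-box[:2]+.5)*k).astype(np.int32)
        cv2.fillConvexPoly(m,cv2.convexHull(q),1)
    return m
def mask(im,box,k=4):
    c=cv2.resize(im[box[1]:box[3],box[0]:box[2]],None,fx=k,fy=k,interpolation=cv2.INTER_LINEAR)
    h=cv2.cvtColor(c,cv2.COLOR_BGR2HSV)
    return ((h[...,0]>12)&(h[...,0]<28)&(h[...,1]>120)&(h[...,2]>60)).astype(np.uint8)
def fit_lock(views,x,y,yaw,z=0):
    ms=[]
    for cam,im in views:
        c=proj(cam,[x,y,z+.015])[0].astype(int);b=(max(c[0]-18,0),max(c[1]-18,0),c[0]+18,c[1]+18)
        m=mask(im,b)
        n,l,s,ce=cv2.connectedComponentsWithStats(m)
        i=1+np.argmax(s[1:,4]-20*np.hypot(*(ce[1:]-72).T));m=(l==i).astype(np.uint8)
        ms.append((cam,b,m))
    from scipy.optimize import minimize
    def cost(p):
        t=0
        for cam,b,m in ms:
            s=sil(cam,p[0],p[1],p[2]*10,b,z=z);t+=1-(s&m).sum()/max(1,(s|m).sum())
        return t/len(ms)
    best=None
    for dy in(-.3,0,.3):
      S=np.array([[x,y,(yaw+dy)/10]]*4)+np.array([[0,0,0],[.01,0,0],[0,.01,0],[0,0,.03]])
      r=minimize(cost,S[0],method="Nelder-Mead",options=dict(initial_simplex=S,xatol=2e-4,fatol=1e-4))
      if best is None or r.fun<best.fun: best=r
    return best.x[0],best.x[1],best.x[2]*10,best.fun
E
python3 - <<'E'
from locks import *
t=cv2.imread("pics/top0.png");s=cv2.imread("pics/side0.png")
for x,y in((.428,-.21),(.4195,-.299)):
    for v in([("top",t),("side",s)],[("top",t)],[("side",s)]): print(np.round(fit_lock(v,x,y,-.05),4))
print("button pred side",proj("side",W(TR,[(-.03,-.192,.229),(.0,0,0)])))
E
python3 go.py -l -.12 -.19 .08 0
```

```text
[ 0.4286 -0.2089 -0.0225  0.2203]
[ 0.4245 -0.2086 -0.1667  0.3259]
[ 0.4287 -0.2089 -0.029   0.1112]
[ 0.419  -0.2972 -0.0509  0.2329]
[ 0.4216 -0.2994 -0.1673  0.3458]
[ 0.4193 -0.2975 -0.0614  0.1131]
button pred side [[389.94154675 210.13941377]
 [355.01323507 230.64232479]]
t 5.98 pos [ 0.4064 -0.2147  0.3042] yaw -1.598 w 0.0603 F [ 0.1 -0.1  0. ] loc [-0.142  -0.191   0.3042]
target [ 0.4284 -0.2144  0.08  ] SHIFT [-0.001  -0.0198  0.2244] TURN 0.1 q6 1.60
```

```bash
python3 go.py .4287 -.2089 .014 -1.60; python3 -m handwheel '[[[0.06,-0.006,-0.022,0.04,0],[0.06,-0.006,-0.022,0.08,0],[0.06,-0.006,-0.022,0.12,0],[0.06,-0.006,-0.022,0.16,0],[0.06,-0.006,-0.022,0.20,0],[0.06,-0.006,-0.022,0.23,0],[0.06,-0.006,-0.022,0.25,0],[0.06,-0.006,-0.022,0.25,0],[0.06,-0.006,-0.022,0.25,0]]]' 25;  python3 go.py .4287 -.2089 .014 -1.60
python3 - <<'E'
from h import *
crop("side",320,230,420,320,7,"s7.png")
E
```

```text
t 5.98 pos [ 0.4064 -0.2147  0.3042] yaw -1.598 w 0.0603 F [ 0.1 -0.1  0. ] loc [-0.142  -0.191   0.3042]
target [ 0.4287 -0.2089  0.014 ] SHIFT [-0.0065 -0.0193  0.2904] TURN 0.1 q6 1.60
t: 6.73
eef_pos: [0.4308, -0.2095, 0.0533]
ee_rot: [-3.136, -0.001, -1.598]
force: [-0.4, 0.6, 1.1]
width: 0.06
t 6.73 pos [ 0.4308 -0.2095  0.0533] yaw -1.598 w 0.0600 F [-0.4  0.6  1.1] loc [-0.1177 -0.1851  0.0533]
target [ 0.4287 -0.2089  0.014 ] SHIFT [-0.0006  0.0024  0.0393] TURN 0.1 q6 1.58
```

View pics/s7.png

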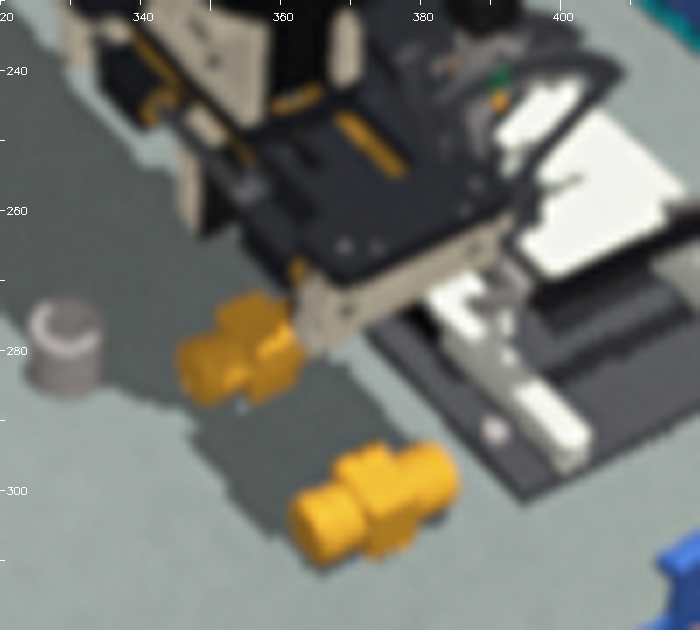

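```bash
python3 -m handwheel '[[[0.06,0,0.002,0.02,0],[0.06,0,0.002,0.039,0],[0.06,0,0.002,0.039,0],[0.06,0,0.002,0.039,0],[0.02,0,0.002,0.039,0],[0.02,0,0.002,0.039,0],[0.02,0,0.002,0.039,0],[0.02,0,0.002,0.039,0],[0.02,0,0.002,0.039,0],[0.02,0,0.002,0.039,0],[0.02,0,0.002,0.039,0]]]' 25;  python3 go.py -l .0305 -.0275 .20 1.571
```

```text
t: 7.7
eef_pos: [0.4304, -0.2096, 0.016]
ee_rot: [-3.132, -0.001, -1.597]
force: [-1.1, 1.9, 6.7]
width: 0.0296
t 7.70 pos [ 0.4304 -0.2096  0.016 ] yaw -1.597 w 0.0296 F [-1.1  1.9  6.7] loc [-0.1181 -0.1851  0.016 ]
target [ 0.5835 -0.0563  0.2   ] SHIFT [-0.1571 -0.1507 -0.1827] TURN -89.9 q6 1.58
```

```bash
python3 -m handwheel '[[[0.02,0,0,-0.03,0],[0.02,0,0,-0.06,0],[0.02,0,0,-0.1,0],[0.02,0,0,-0.14,-5],[0.02,0,0,-0.16,-10],[0.02,0,0,-0.16,-15]]]' 25;  python3 go.py -l .0305 -.0275 .20 1.571
python3 - <<'E'
from h import *
crop("side",320,150,420,320,4,"s8.png")
E
```

```text
t: 8.2
eef_pos: [0.4315, -0.2099, 0.1812]
ee_rot: [-3.125, -0.007, -1.331]
force: [1.5, -0.3, -2.0]
width: 0.0294
t 8.20 pos [ 0.4315 -0.2099  0.1812] yaw -1.331 w 0.0294 F [ 1.5 -0.3 -2. ] loc [-0.117  -0.1855  0.1812]
target [ 0.5835 -0.0563  0.2   ] SHIFT [-0.1129 -0.1845 -0.0166] TURN -74.6 q6 1.85
```

View pics/s8.png

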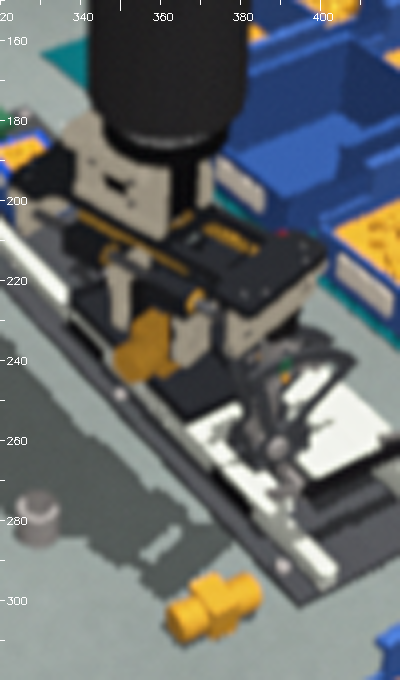

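```bash
python3 -m handwheel '[[[0.02,0,0,-0.03,5],[0.02,0,0,-0.03,10],[0.02,-0.02,-0.03,-0.03,17],[0.02,-0.04,-0.06,-0.03,24],[0.02,-0.06,-0.09,-0.03,31],[0.02,-0.08,-0.12,-0.03,38],[0.02,-0.1,-0.15,-0.03,45],[0.02,-0.113,-0.184,-0.03,52],[0.02,-0.113,-0.184,-0.03,59],[0.02,-0.113,-0.184,-0.03,66],[0.02,-0.113,-0.184,-0.03,73],[0.02,-0.113,-0.184,-0.03,80],[0.02,-0.113,-0.184,-0.03,87],[0.02,-0.113,-0.184,-0.03,94],[0.02,-0.113,-0.184,-0.03,101],[0.02,-0.113,-0.184,-0.03,105.4],[0.02,-0.113,-0.184,-0.03,105.4],[0.02,-0.113,-0.184,-0.03,105.4]]]' 25;  python3 go.py -l .0305 -.0275 .056 1.571
python3 - <<'E'
from h import *
crop("side",310,150,430,270,5,"s9.png")
E
```

```text
t: 9.75
eef_pos: [0.58, -0.0551, 0.2092]
ee_rot: [-3.14, 0.012, 3.12]
force: [-0.6, 0.7, -2.5]
width: 0.0295
t 9.75 pos [ 0.58   -0.0551  0.2092] yaw 3.120 w 0.0295 F [-0.6  0.7 -2.5] loc [ 0.0269 -0.0264  0.2092]
target [ 0.5835 -0.0563  0.056 ] SHIFT [-0.0017 -0.0009  0.1533] TURN 0.4 q6 -0.27
```

View pics/s9.png

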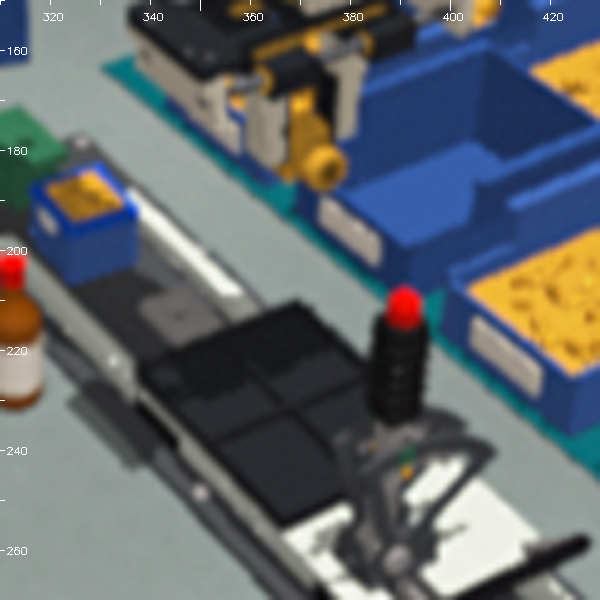

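Run:
```python
from fit import *
im=grab_frame("side")
c=im.copy();c[:]=np.clip(c.astype(float)*3,0,255)
crop("side",330,200,405,262,10,"s10.png",c)
for cy in(-.062,-.066,-.070,-.074):
    print(cy,proj("side",W(TR,[(0,cy,.051),(-.0625,cy+.0805,.051),(.0625,cy+.0805,.051),(-.0625,cy-.0805,.051)])).round(1).tolist())
```

```text
-0.062 [[367.0, 229.6], [335.5, 222.0], [368.4, 208.7], [365.4, 253.1]]
-0.066 [[367.8, 230.3], [336.1, 222.7], [369.1, 209.4], [366.2, 253.9]]
-0.07 [[368.5, 231.1], [336.8, 223.4], [369.9, 210.0], [367.0, 254.7]]
-0.074 [[369.3, 231.8], [337.5, 224.1], [370.6, 210.7], [367.8, 255.6]]
```

View pics/s10.png

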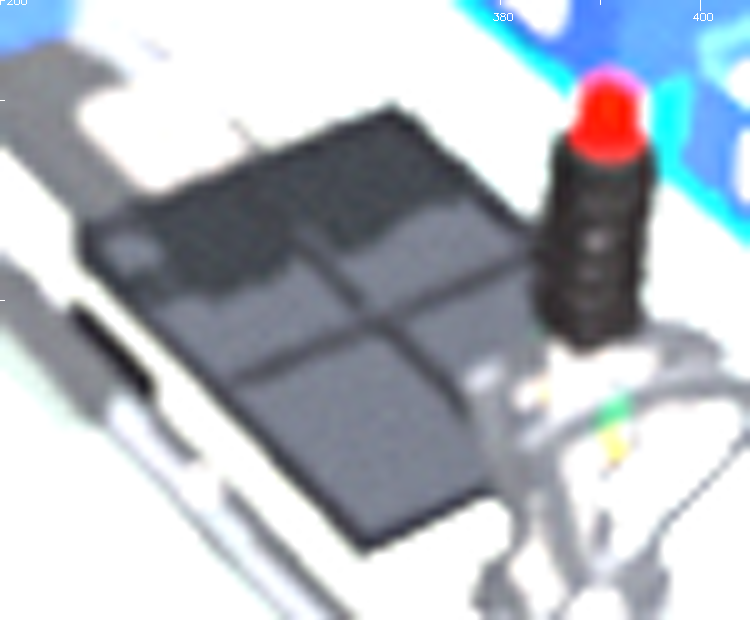

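```bash
python3 - <<'E'
from fit import *
for n,uv,z in [("cross",(366.7,231.5),.051),("near",(365.7,254.8),.051),("far",(369,209.8),.051),("left",(337.5,223),.051)]:
    print(n,loc(onz("side",uv,z)).round(4))
E
python3 go.py -l .0295 -.0290 .13 1.571
```

```text
cross [-0.0058 -0.0687  0.051 ]
near [-0.0659 -0.1488  0.051 ]
far [0.0608 0.0129 0.051 ]
left [-0.0597  0.011   0.051 ]
t 9.85 pos [ 0.5803 -0.0551  0.2098] yaw 3.120 w 0.0298 F [ 0.3  0.7 -3.2] loc [ 0.0273 -0.0264  0.2098]
target [ 0.5825 -0.0578  0.13  ] SHIFT [-0.0012 -0.0025  0.0798] TURN 0.4 q6 -0.27
```

```bash
python3 go.py -l .029 -.0305 .058 1.571; python3 -m handwheel '[[[0.02,-0.001,-0.004,0.04,0],[0.02,-0.001,-0.004,0.08,0],[0.02,-0.001,-0.004,0.11,0],[0.02,-0.001,-0.004,0.125,0.4],[0.02,-0.001,-0.004,0.125,0.4],[0.02,-0.001,-0.004,0.125,0.4],[0.02,-0.001,-0.004,0.125,0.4]]]' 25;  python3 go.py -l .029 -.0305 .058 1.571
python3 - <<'E'
from h import *
crop("side",310,180,410,270,7,"s11.png")
E
```

```text
t 9.85 pos [ 0.5803 -0.0551  0.2098] yaw 3.120 w 0.0298 F [ 0.3  0.7 -3.2] loc [ 0.0273 -0.0264  0.2098]
target [ 0.582  -0.0592  0.058 ] SHIFT [ 0.0003 -0.0039  0.1518] TURN 0.4 q6 -0.27
t: 10.43
eef_pos: [0.584, -0.0592, 0.0862]
ee_rot: [-3.14, 0.015, 3.115]
force: [-0.4, -0.6, -2.0]
width: 0.0297
t 10.43 pos [ 0.584  -0.0592  0.0862] yaw 3.115 w 0.0297 F [-0.4 -0.6 -2. ] loc [ 0.031  -0.0304  0.0862]
target [ 0.582  -0.0592  0.058 ] SHIFT [ 0.0025 -0.0001  0.0281] TURN 0.1 q6 -0.27
```

View pics/s11.png

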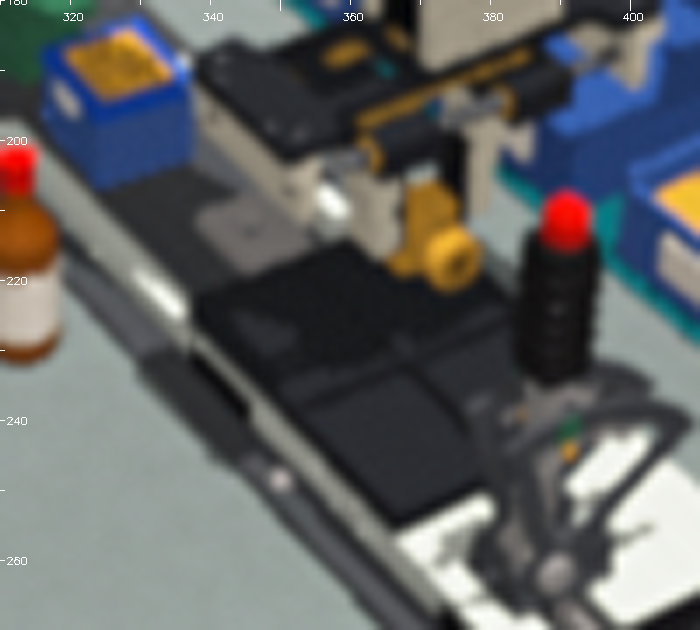

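```bash
python3 -m handwheel '[[[0.02,0.001,0,0.015,0],[0.02,0.001,0,0.024,0],[0.02,0.001,0,0.028,0],[0.02,0.001,0,0.028,0],[0.02,0.001,0,0.028,0],[0.04,0.001,0,0.028,0],[0.045,0.001,0,0.028,0],[0.045,0.001,0,0.028,0],[0.045,0.001,0,0.028,0]]]' 25;  python3 go.py -l .029 -.0305 .058 1.571
python3 -m handwheel '[[[0.05,0,0,-0.03,0],[0.05,0,0,-0.07,0],[0.05,0,0,-0.11,0],[0.05,0,0,-0.15,0],[0.05,0,0,-0.19,0],[0.05,0,0,-0.2,0]]]'
python3 - <<'E'
from h import *
im=crop("side",310,180,410,270,7,"s12.png");cv2.imwrite("pics/side12.png",im)
cv2.imwrite("pics/top12.png",grab_frame("top"))
E
```

```text
t: 11.23
eef_pos: [0.5841, -0.0591, 0.0591]
ee_rot: [-3.141, 0.017, 3.115]
force: [0.3, -0.5, -1.0]
width: 0.0441
t 11.23 pos [ 0.5841 -0.0591  0.0591] yaw 3.115 w 0.0441 F [ 0.3 -0.5 -1. ] loc [ 0.0311 -0.0303  0.0591]
target [ 0.582  -0.0592  0.058 ] SHIFT [ 0.0021 -0.0002  0.0011] TURN 0.1 q6 -0.27
t: 11.73
eef_pos: [0.5834, -0.0591, 0.267]
ee_rot: [-3.141, 0.027, 3.115]
force: [1.7, -0.7, 1.6]
width: 0.0503
```

View pics/s12.png

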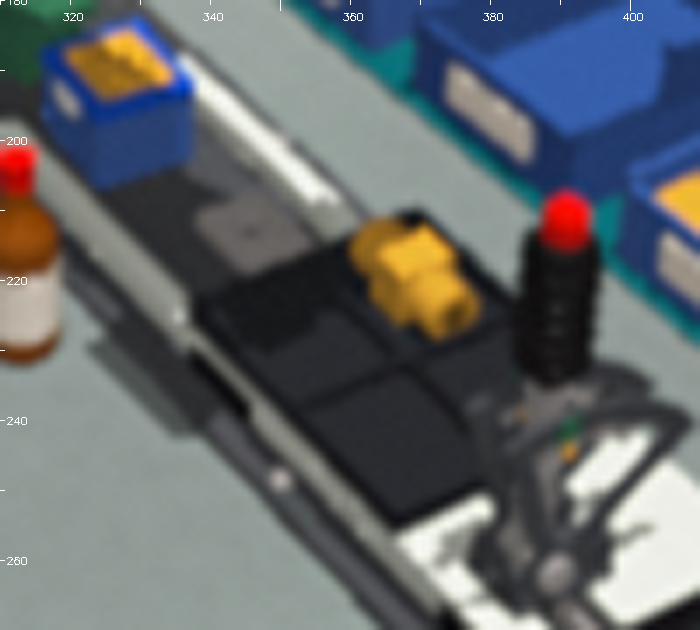

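View pics/side12.png

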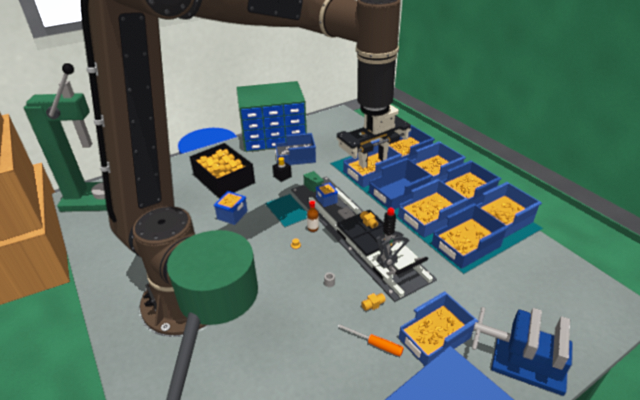

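```bash
python3 - <<'E'
from locks import *
s=cv2.imread("pics/side12.png")
r=fit_lock([("side",s)],.582,-.059,1.54,z=.041);print(np.round(r,4),loc([r[0],r[1],.056]))
print(np.round(fit_lock([("side",s)],.4193,-.2975,-.06),4))
E
python3 go.py .4193 -.2975 .08 -1.63
```

```text
[ 0.583  -0.0563  1.576   0.0819] [ 0.02993694 -0.02756307  0.056     ]
[ 0.4186 -0.2972 -0.0613  0.1177]
t 11.83 pos [ 0.5824 -0.0587  0.2633] yaw 3.115 w 0.0503 F [-0.3 -0.6 -1.6] loc [ 0.0294 -0.03    0.2633]
target [ 0.4193 -0.2975  0.08  ] SHIFT [ 0.161  -0.2432  0.1793] TURN -88.1 q6 -0.27
```

```bash
python3 -m handwheel '[[[0.06,0.161,-0.243,0,-7],[0.06,0.161,-0.243,0,-14],[0.06,0.161,-0.243,0,-21],[0.06,0.161,-0.243,0,-28],[0.06,0.161,-0.243,0,-35],[0.06,0.161,-0.243,0,-42],[0.06,0.161,-0.243,0,-49],[0.06,0.161,-0.243,0,-56],[0.06,0.161,-0.243,0.02,-63],[0.06,0.161,-0.243,0.06,-70],[0.06,0.161,-0.243,0.1,-77],[0.06,0.161,-0.243,0.14,-84],[0.06,0.161,-0.243,0.17,-88.1],[0.06,0.161,-0.243,0.19,-88.1],[0.06,0.161,-0.243,0.19,-88.1],[0.06,0.161,-0.243,0.19,-88.1]]]' 25
python3 go.py .4190 -.2973 .014 -1.63
python3 - <<'E'
from locks import *
im=crop("side",330,230,430,330,7,"s13.png")
print(np.round(fit_lock([("side",im)],.4193,-.2975,-.06),4))
E
```

```text
t: 13.17
eef_pos: [0.4185, -0.2972, 0.0683]
ee_rot: [-3.121, 0.002, -1.631]
force: [0.7, -0.6, 1.8]
width: 0.0599
t 13.17 pos [ 0.4185 -0.2972  0.0683] yaw -1.631 w 0.0599 F [ 0.7 -0.6  1.8] loc [-0.1275 -0.273   0.0683]
target [ 0.419  -0.2973  0.014 ] SHIFT [0.0002 0.0006 0.0543] TURN -0.1 q6 1.75
[ 0.4186 -0.2972 -0.0633  0.247 ]
```

View pics/s13.png

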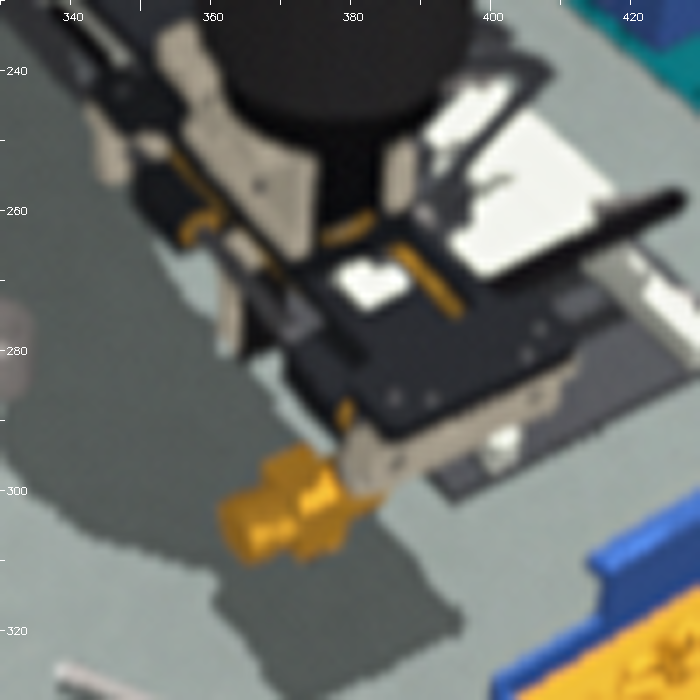

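```bash
python3 -m handwheel '[[[0.06,0,0,0.03,0],[0.06,0,0,0.05,0],[0.06,0,0,0.054,0],[0.06,0,0,0.054,0],[0.02,0,0,0.054,0],[0.02,0,0,0.054,0],[0.02,0,0,0.054,0],[0.02,0,0,0.054,0],[0.02,0,0,0.054,0],[0.02,0,0,0.054,0]]]' 25; python3 -m handwheel '[[[0.02,0,0,-0.04,0],[0.02,0,0,-0.08,0],[0.02,0,0,-0.12,0],[0.02,0,0,-0.16,0],[0.02,0,0,-0.2,0],[0.02,0,0,-0.23,0],[0.02,0,0,-0.23,0]]]'
python3 go.py -l -.0325 -.1085 .21 1.571
python3 - <<'E'
from locks import *
im=crop("side",330,130,430,330,4,"s14.png")
E
```

```text
t: 14.05
eef_pos: [0.4213, -0.2976, 0.0163]
ee_rot: [-3.117, 0.001, -1.631]
force: [-0.9, 0.8, 5.0]
width: 0.0293
t: 14.63
eef_pos: [0.4182, -0.2989, 0.2533]
ee_rot: [-3.107, -0.003, -1.63]
force: [1.9, -0.1, -0.8]
width: 0.03
t 14.63 pos [ 0.4182 -0.2989  0.2533] yaw -1.630 w 0.0300 F [ 1.9 -0.1 -0.8] loc [-0.1278 -0.2748  0.2533]
target [ 0.5182 -0.1354  0.21  ] SHIFT [-0.1693 -0.0887  0.0458] TURN 88.2 q6 1.75
```

View pics/s14.png

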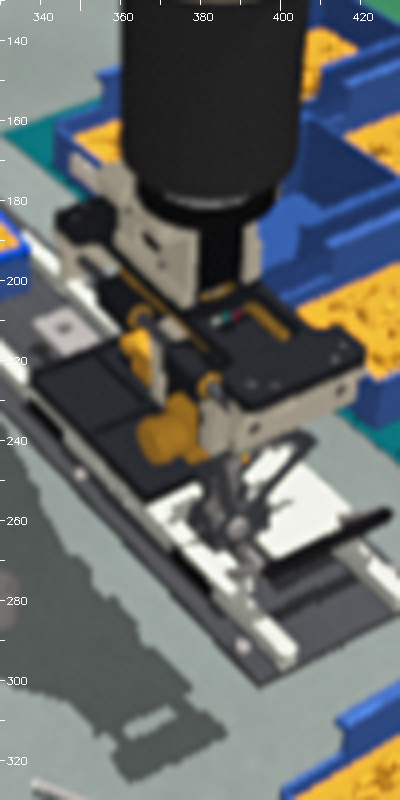

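```bash
python3 go.py -l -.0325 -.1107 .21 1.571; python3 -m handwheel '[[[0.02,-0.03,0,-0.02,7],[0.02,-0.06,0,-0.03,14],[0.02,-0.09,0,-0.03,21],[0.02,-0.12,0,-0.03,28],[0.02,-0.15,0,-0.03,35],[0.02,-0.167,-0.03,-0.03,42],[0.02,-0.167,-0.06,-0.03,49],[0.02,-0.167,-0.0888,-0.03,56],[0.02,-0.167,-0.0888,-0.03,63],[0.02,-0.167,-0.0888,-0.02,70],[0.02,-0.167,-0.0888,0,77],[0.02,-0.167,-0.0888,0.02,84],[0.02,-0.167,-0.0888,0.046,88.2],[0.02,-0.167,-0.0888,0.08,88.2],[0.02,-0.167,-0.0888,0.1,88.2],[0.02,-0.167,-0.0888,0.1,88.2],[0.02,-0.167,-0.0888,0.1,88.2]]]' 25
python3 go.py -l -.0325 -.1107 .0585 1.571
python3 - <<'E'
from locks import *
im=crop("side",310,180,410,280,7,"s15.png")
E
```

```text
t 14.68 pos [ 0.4171 -0.298   0.2498] yaw -1.631 w 0.0293 F [ 0.7  0.1 -3.2] loc [-0.1289 -0.2739  0.2498]
target [ 0.5182 -0.1376  0.21  ] SHIFT [-0.1662 -0.09    0.0424] TURN 88.2 q6 1.75
t: 16.1
eef_pos: [0.5174, -0.137, 0.1507]
ee_rot: [-3.139, 0.026, 3.113]
force: [0.1, 0.3, -1.7]
width: 0.0297
t 16.10 pos [ 0.5174 -0.137   0.1507] yaw 3.113 w 0.0297 F [ 0.1  0.3 -1.7] loc [-0.0333 -0.1101  0.1507]
target [ 0.5182 -0.1376  0.0585] SHIFT [ 0.0016 -0.0003  0.0922] TURN 0.0 q6 -0.15
```

View pics/s15.png

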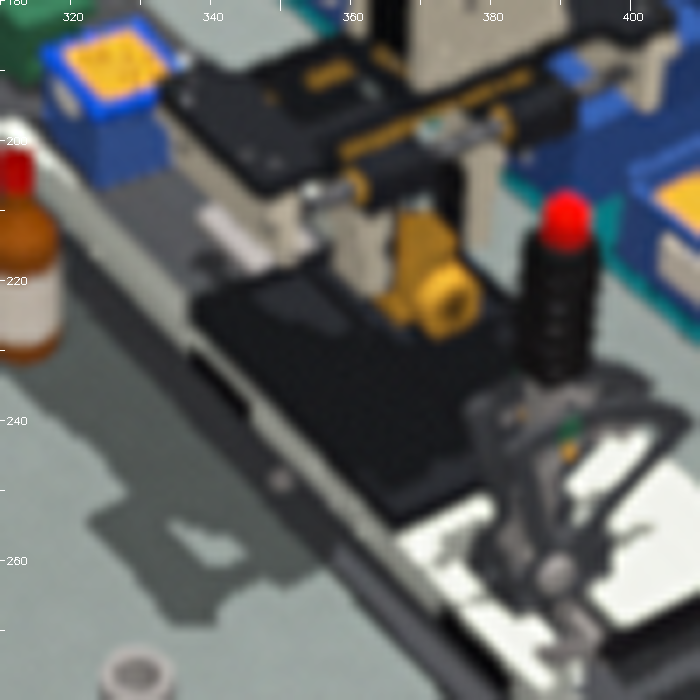

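```bash
python3 -m handwheel '[[[0.02,0.001,0,0.03,0],[0.02,0.001,0,0.06,0],[0.02,0.001,0,0.08,0],[0.02,0.001,0,0.089,0],[0.02,0.001,0,0.092,0],[0.02,0.001,0,0.092,0],[0.02,0.001,0,0.092,0],[0.02,0.001,0,0.092,0],[0.04,0.001,0,0.092,0],[0.045,0.001,0,0.092,0],[0.045,0.001,0,0.092,0],[0.045,0.001,0,0.092,0]]]' 25;  python3 go.py -l -.0325 -.1107 .0585 1.571
python3 -m handwheel '[[[0.05,0,0,-0.03,0],[0.05,0,0,-0.07,0],[0.05,0,0,-0.11,0],[0.05,0,0,-0.15,0],[0.05,0,0,-0.19,0],[0.05,0,0,-0.2,0],[0.05,0,0,-0.2,0],[0.05,0,0,-0.2,0]]]'
python3 - <<'E'
from locks import *
im=crop("side",310,180,410,270,7,"s16.png");cv2.imwrite("pics/side16.png",im)
for a in((.583,-.0563),(.5182,-.1366)):
    r=fit_lock([("side",im)],*a,1.54,z=.041);print(np.round(r,4),loc([r[0],r[1],.056]))
E
```

```text
t: 17.15
eef_pos: [0.5208, -0.1373, 0.061]
ee_rot: [-3.139, 0.031, 3.114]
force: [0.8, -0.3, -0.2]
width: 0.0442
t 17.15 pos [ 0.5208 -0.1373  0.061 ] yaw 3.114 w 0.0442 F [ 0.8 -0.3 -0.2] loc [-0.0298 -0.1103  0.061 ]
target [ 0.5182 -0.1376  0.0585] SHIFT [ 0.0027 -0.0004  0.0024] TURN 0.0 q6 -0.15
t: 17.82
eef_pos: [0.515, -0.1365, 0.2618]
ee_rot: [-3.14, 0.033, 3.113]
force: [0.0, -0.1, -1.2]
width: 0.0501
[ 0.5819 -0.0575  1.5587  0.0763] [ 0.02888942 -0.02872064  0.056     ]
[ 0.5209 -0.1342  1.5218  0.0743] [-0.02986486 -0.1072048   0.056     ]
```

View pics/s16.png

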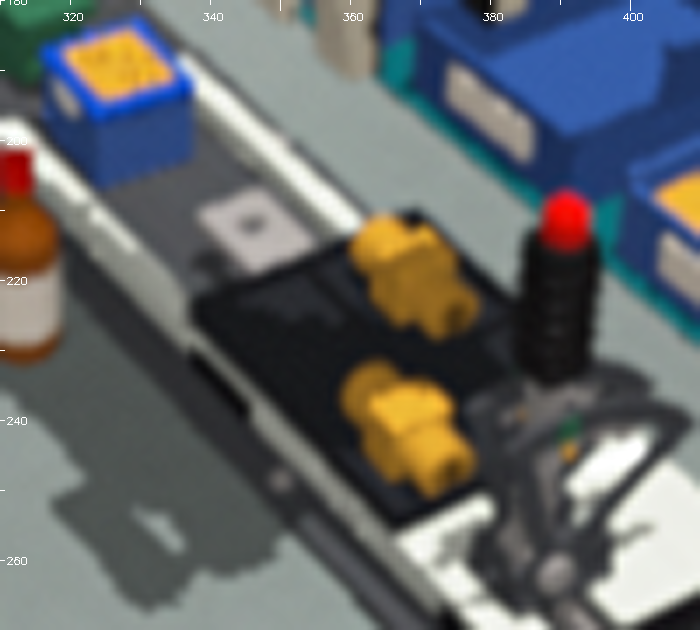

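View pics/side16.png

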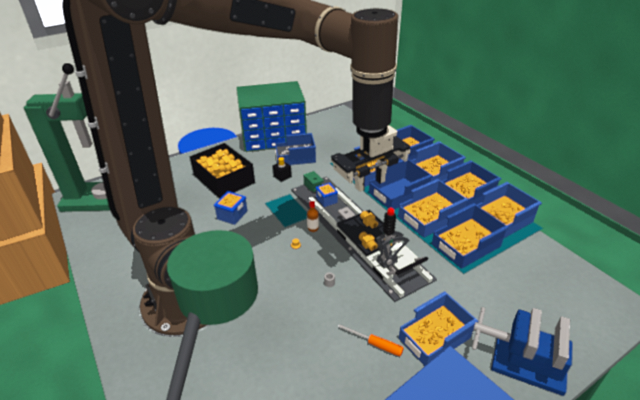

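```bash
python3 - <<'E'
from fit import *
for n in("side16","side12"):
    im=cv2.imread(f"pics/{n}.png").astype(int)
    m=((im[...,2]>170)&(im[...,1]<70)&(im[...,0]<70)).astype(np.uint8);m[:, :370]=0;m[:, 410:]=0;m[:195]=0;m[225:]=0
    ys,xs=np.nonzero(m);print(xs.mean(),ys.mean(),len(xs),xs.min(),xs.max(),ys.min(),ys.max())
    X=onz("side",(xs.mean(),ys.mean()),.227);print(X.round(4),loc(X).round(4))
E
python3 go.py -l -.030 -.192 .265 1.571
```

```text
390.6333333333333 210.36666666666667 30 388 393 208 213
[ 0.5209 -0.2188  0.227 ] [-0.0274 -0.1918  0.227 ]
390.6333333333333 210.36666666666667 30 388 393 208 213
[ 0.5209 -0.2188  0.227 ] [-0.0274 -0.1918  0.227 ]
t 17.87 pos [ 0.5144 -0.1366  0.2605] yaw 3.113 w 0.0499 F [ 0.6 -0.1 -1.1] loc [-0.0363 -0.1097  0.2605]
target [ 0.5183 -0.219   0.265 ] SHIFT [-0.0064 -0.0823 -0.0041] TURN 0.0 q6 -0.14
```

```bash
python3 -m handwheel '[[[0,-0.007,-0.03,-0.006,0],[0,-0.007,-0.06,-0.006,0],[0,-0.007,-0.082,-0.006,0],[0,-0.007,-0.082,-0.006,0],[0,-0.007,-0.082,-0.006,0],[0,-0.007,-0.082,-0.006,0],[0,-0.007,-0.082,-0.006,0]]]' 10;python3 go.py -l -.029 -.192 .245 1.571
python3 - <<'E'
from locks import *
im=crop("side",340,150,440,250,7,"s17.png")
E
```

```text
t: 18.45
eef_pos: [0.5186, -0.2181, 0.2661]
ee_rot: [-3.14, 0.029, 3.114]
force: [0.5, -0.2, 0.4]
width: 0.0088
t 18.45 pos [ 0.5186 -0.2181  0.2661] yaw 3.114 w 0.0088 F [ 0.5 -0.2  0.4] loc [-0.0297 -0.1912  0.2661]
target [ 0.5193 -0.219   0.245 ] SHIFT [-0.0001 -0.0008  0.0211] TURN 0.0 q6 0.02
```

View pics/s17.png

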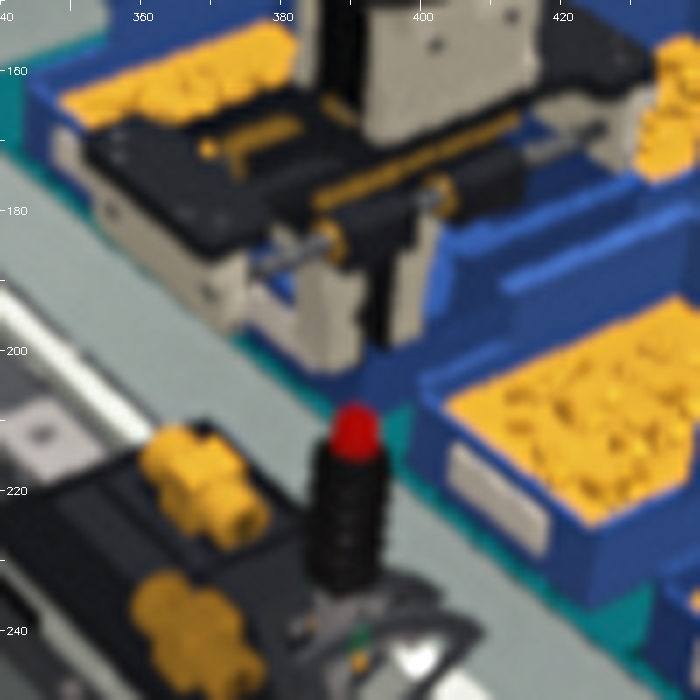

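```bash
python3 -m handwheel '[[[0,0,-0.001,0.012,0],[0,0,-0.001,0.023,0],[0,0,-0.001,0.026,0],[0,0,-0.001,0.026,0],[0,0,-0.001,0.026,0]]]' 20
python3 -m handwheel '[[[0,0,0,0.003,0],[0,0,0,0.006,0],[0,0,0,0.006,0]]]'
python3 go.py -l -.029 -.192 .226 1.571
```

```text
t: 18.92
eef_pos: [0.5195, -0.2189, 0.2404]
ee_rot: [-3.14, 0.029, 3.115]
force: [-0.0, 0.0, 0.2]
width: 0.0005
t: 19.17
eef_pos: [0.5198, -0.2189, 0.2342]
ee_rot: [-3.14, 0.029, 3.115]
force: [0.5, 0.4, 0.7]
width: 0.0004
t 19.17 pos [ 0.5198 -0.2189  0.2342] yaw 3.115 w 0.0004 F [0.5 0.4 0.7] loc [-0.0285 -0.1919  0.2342]
target [ 0.5193 -0.219   0.226 ] SHIFT [ 0.0007 -0.0001  0.0082] TURN 0.1 q6 0.02
```

```bash
python3 -m handwheel '[[[0,0,0,0.004,0],[0,0,0,0.0085,0],[0,0,0,0.0085,0],[0,-0.004,0,0.0085,0],[0,-0.008,0,0.009,0],[0,-0.012,0,0.009,0],[0,-0.016,0,0.0095,0],[0,-0.020,0,0.010,0],[0,-0.0245,0,0.0105,0],[0,-0.0285,0,0.011,0]]]' 20
python3 - <<'E'
from locks import *
im=crop("side",340,170,440,250,7,"s18.png")
E
```

```text
t: 20.0
eef_pos: [0.5492, -0.2198, 0.2241]
ee_rot: [-3.139, 0.03, 3.115]
force: [1.7, 0.7, 4.8]
width: 0.0001
```

View pics/s18.png

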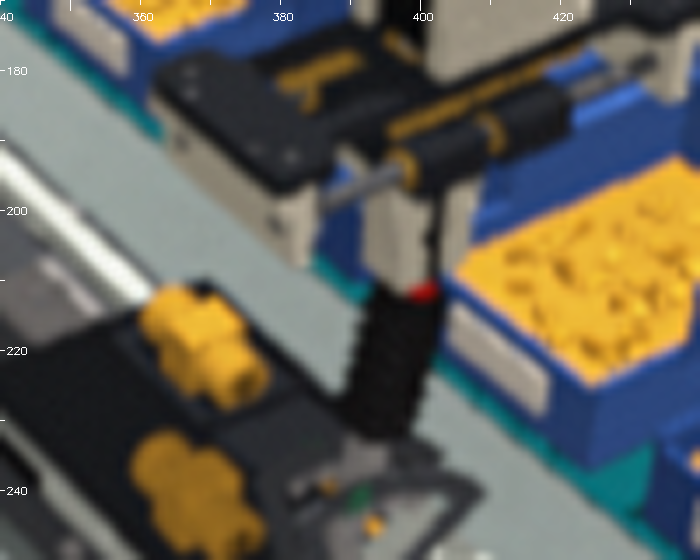

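```bash
python3 -m handwheel '[[[0,-0.007,0,0.002,0],[0,-0.014,0,0.004,0],[0,-0.018,0,0.005,0],[0,-0.023,0,0.0065,0],[0,-0.027,0,0.0075,0],[0,-0.0305,0,0.009,0],[0,-0.034,0,0.0105,0],[0,-0.038,0,0.012,0],[0,-0.042,0,0.0135,0],[0,-0.0455,0,0.015,0]]]' 20
python3 - <<'E'
from locks import *
im=crop("side",340,170,440,250,7,"s19.png")
E
```

```text
t: 20.88
eef_pos: [0.5962, -0.2211, 0.2101]
ee_rot: [-3.139, 0.03, 3.115]
force: [1.7, 0.7, 4.3]
width: 0.0002
```

View pics/s19.png

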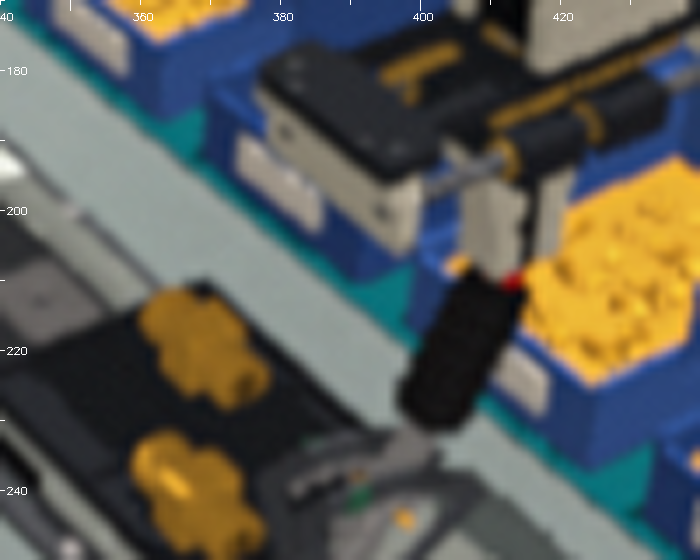

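```bash
python3 -m handwheel '[[[0,-0.004,0,0.002,0],[0,-0.008,0,0.004,0],[0,-0.012,0,0.0065,0],[0,-0.015,0,0.0085,0],[0,-0.018,0,0.0105,0],[0,-0.020,0,0.0125,0],[0,-0.022,0,0.014,0],[0,-0.022,0,0.0145,0],[0,-0.022,0,0.0145,0],[0,-0.022,0,0.0145,0],[0,-0.022,0,0.0145,0],[0,-0.022,0,0.0145,0],[0,-0.022,0,0.0145,0]]]' 20
python3 - <<'E'
from locks import *
im=crop("side",340,170,440,280,6,"s20.png")
E
```

```text
t: 22.02
eef_pos: [0.6181, -0.2218, 0.1963]
ee_rot: [-3.139, 0.028, 3.115]
force: [-1.4, 1.0, 8.6]
width: 0.0007
```

View pics/s20.png

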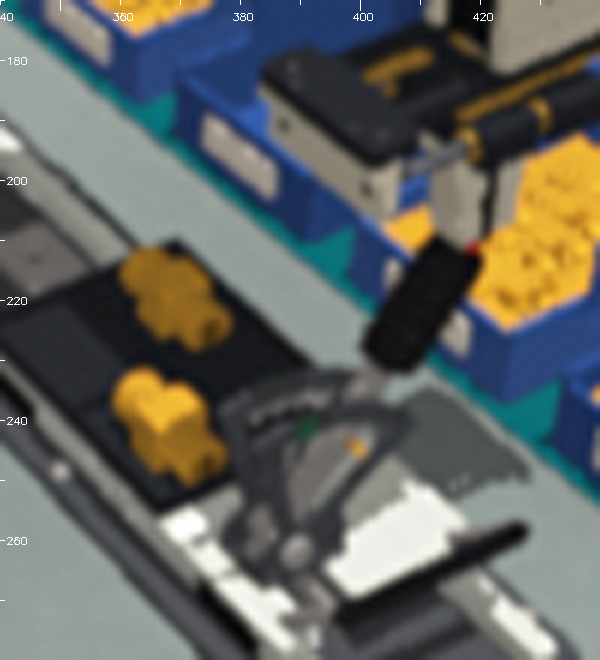

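```bash
python3 -m handwheel '[[[0,0,0,-0.03,0],[0,0,0,-0.07,0],[0.08,0,0.03,-0.1,0],[0.08,0,0.07,-0.1,0],[0.08,0,0.11,-0.1,0],[0.08,0.02,0.15,-0.1,0],[0.08,0.04,0.15,-0.1,0],[0.08,0.04,0.15,-0.1,0],[0.08,0.04,0.15,-0.1,0]]]' 20
python3 - <<'E'
from fit import *
X,e=tri((326.4,188.6),(273.3,183.6));print("box top",X.round(4),e,loc(X).round(4))
for c,uv in (("side",(326.4,188.6)),("top",(273.3,183.6))):
    Y=onz(c,uv,.056);print(c,Y.round(4),loc(Y).round(4))
im=crop("side",300,150,440,280,5,"s21.png")
# mat corners
for c,uv in (("side",(266.,203.5)),("side",(290.5,194.3)),("side",(285,226.7)),("top",(246.2,238)),("top",(247,212)),("top",(286.5,210)),("top",(286.8,236.5))):
    print("mat",c,uv,onz(c,uv,.003).round(4))
E
python3 go.py -l 0 .19 .15 1.571
```

```text
t: 22.82
eef_pos: [0.5776, -0.0697, 0.2941]
ee_rot: [-3.139, 0.026, 3.116]
force: [0.4, 0.0, -0.5]
width: 0.0418
box top [0.56   0.1477 0.0573] [np.float64(0.0008855424659069093), np.float64(0.0008855424659062471)] [0.0011 0.1758 0.0573]
side [0.56   0.1494 0.056 ] [0.0011 0.1774 0.056 ]
top [0.5612 0.1476 0.056 ] [0.0023 0.1756 0.056 ]
mat side (266.0, 203.5) [0.3778 0.2527 0.003 ]
mat side (290.5, 194.3) [0.4745 0.252  0.003 ]
mat side (285, 226.7) [0.374  0.1093 0.003 ]
mat top (246.2, 238) [0.3774 0.2605 0.003 ]
mat top (247, 212) [0.4737 0.255  0.003 ]
mat top (286.5, 210) [0.4717 0.1087 0.003 ]
mat top (286.8, 236.5) [0.3732 0.1124 0.003 ]
t 22.87 pos [ 0.5784 -0.0703  0.2942] yaw 3.116 w 0.0456 F [-0.6 -0.3 -0.6] loc [ 0.0258 -0.0417  0.2942]
target [0.5594 0.162  0.15  ] SHIFT [0.0289 0.2321 0.1429] TURN 0.2 q6 -0.25
```

View pics/s21.png

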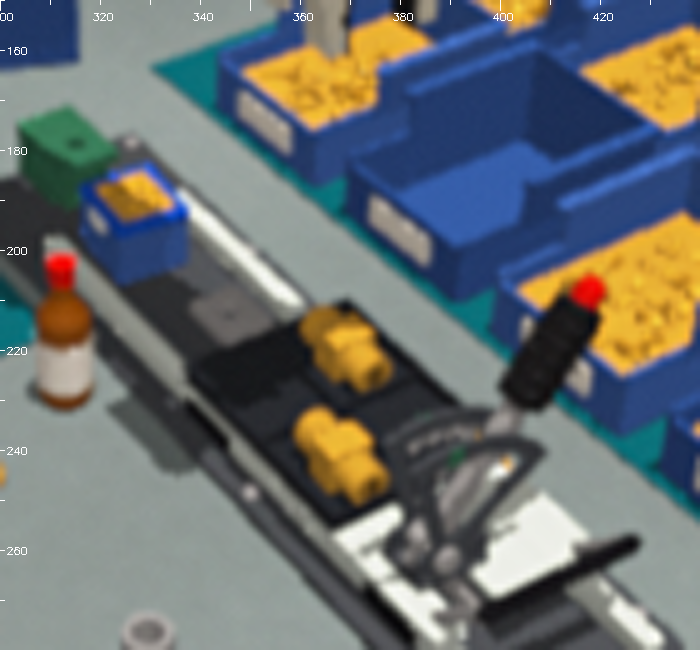

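```bash
python3 go.py .5605 .148 .12 3.1127; python3 -m handwheel '[[[0.08,0.018,0.04,0,0],[0.08,0.018,0.08,0,0],[0.08,0.018,0.12,0,0],[0.08,0.018,0.16,0.03,0],[0.08,0.018,0.2,0.07,0],[0.08,0.018,0.218,0.11,0],[0.08,0.018,0.218,0.15,0],[0.08,0.018,0.218,0.18,0],[0.08,0.018,0.218,0.19,0],[0.08,0.018,0.218,0.19,0],[0.08,0.018,0.218,0.19,0]]]' 20
python3 go.py .5605 .148 .030 3.1127
python3 - <<'E'
from locks import *
im=crop("side",270,140,370,240,6,"s22.png")
E
```

```text
t 22.87 pos [ 0.5784 -0.0703  0.2942] yaw 3.116 w 0.0456 F [-0.6 -0.3 -0.6] loc [ 0.0258 -0.0417  0.2942]
target [0.5605 0.148  0.12  ] SHIFT [0.0282 0.2182 0.1729] TURN 0.2 q6 -0.25
t: 23.78
eef_pos: [0.5711, 0.1465, 0.1019]
ee_rot: [-3.137, 0.023, 3.115]
force: [0.4, 0.9, 0.4]
width: 0.0799
t 23.78 pos [0.5711 0.1465 0.1019] yaw 3.115 w 0.0799 F [0.4 0.9 0.4] loc [0.0122 0.1748 0.1019]
target [0.5605 0.148  0.03  ] SHIFT [0.0123 0.0016 0.0716] TURN 0.1 q6 -0.64
```

View pics/s22.png

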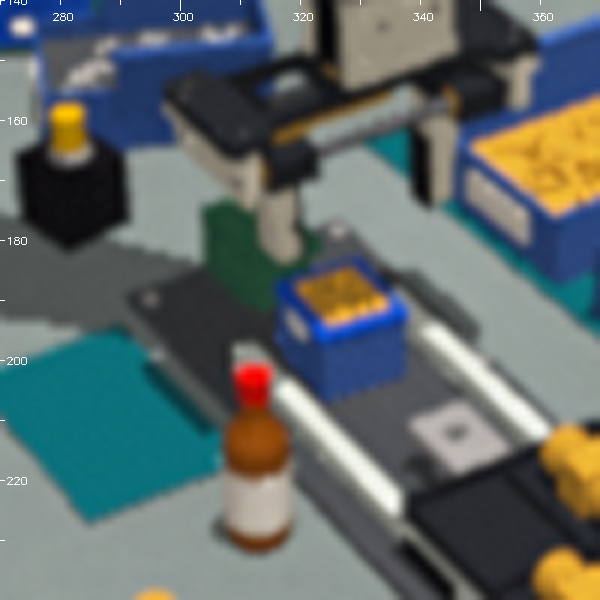

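```bash
python3 -m handwheel '[[[0.08,0.012,0.0015,0,0],[0.08,0.012,0.0015,0.02,0],[0.08,0.012,0.0015,0.045,0],[0.08,0.012,0.0015,0.065,0],[0.08,0.012,0.0015,0.071,0],[0.08,0.012,0.0015,0.071,0],[0.03,0.012,0.0015,0.071,0],[0.03,0.012,0.0015,0.071,0],[0.03,0.012,0.0015,0.071,0],[0.03,0.012,0.0015,0.071,0],[0.03,0.012,0.0015,0.071,0],[0.03,0.012,0.0015,0.071,0]]]' 25
python3 go.py .5605 .148 .030 3.1127
python3 -m handwheel '[[[0.03,0,0,-0.02,0],[0.03,0,0,-0.05,0],[0.03,0,0,-0.08,0],[0.03,0,0,-0.08,0]]]' 25
python3 go.py .424 .19 .08 3.1416
python3 - <<'E'
from locks import *
im=crop("side",270,140,370,240,6,"s23.png")
E
```

```text
t: 24.83
eef_pos: [0.5624, 0.1489, 0.0335]
ee_rot: [-3.139, 0.028, 3.115]
force: [-1.7, -0.0, 6.0]
width: 0.0558
t 24.83 pos [0.5624 0.1489 0.0335] yaw 3.115 w 0.0558 F [-1.7 -0.   6. ] loc [0.0034 0.177  0.0335]
target [0.5605 0.148  0.03  ] SHIFT [ 0.002  -0.001   0.0034] TURN 0.1 q6 -0.66
t: 25.17
eef_pos: [0.5631, 0.1506, 0.1194]
ee_rot: [3.14, 0.035, 3.116]
force: [0.2, 0.8, -1.2]
width: 0.056
t 25.17 pos [0.5631 0.1506 0.1194] yaw 3.116 w 0.0560 F [ 0.2  0.8 -1.2] loc [0.0041 0.1787 0.1194]
target [0.424 0.19  0.08 ] SHIFT [0.1414 0.0358 0.0345] TURN -1.5 q6 -0.65
```

View pics/s23.png

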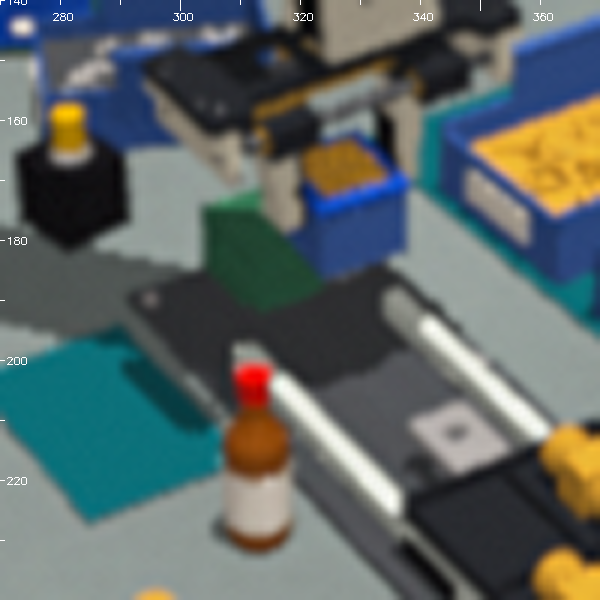

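```bash
python3 -m handwheel '[[[0.03,0.03,0.01,0,0],[0.03,0.06,0.02,0,0],[0.03,0.09,0.03,0,0],[0.03,0.12,0.036,0,0],[0.03,0.141,0.036,0.02,0],[0.03,0.141,0.036,0.045,0],[0.03,0.141,0.036,0.065,0],[0.03,0.141,0.036,0.075,0],[0.03,0.141,0.036,0.075,0],[0.03,0.141,0.036,0.075,0]]]' 25
python3 go.py .424 .19 .029 3.1416
python3 - <<'E'
from locks import *
im=crop("side",250,140,350,240,6,"s24.png")
E
```

```text
t: 26.05
eef_pos: [0.4237, 0.1892, 0.0363]
ee_rot: [-3.14, 0.031, 3.115]
force: [0.3, -1.3, -2.6]
width: 0.056
t 26.05 pos [0.4237 0.1892 0.0363] yaw 3.115 w 0.0560 F [ 0.3 -1.3 -2.6] loc [-0.1363  0.2132  0.0363]
target [0.424 0.19  0.029] SHIFT [-0.      0.0008  0.0073] TURN -1.5 q6 -0.93
```

View pics/s24.png

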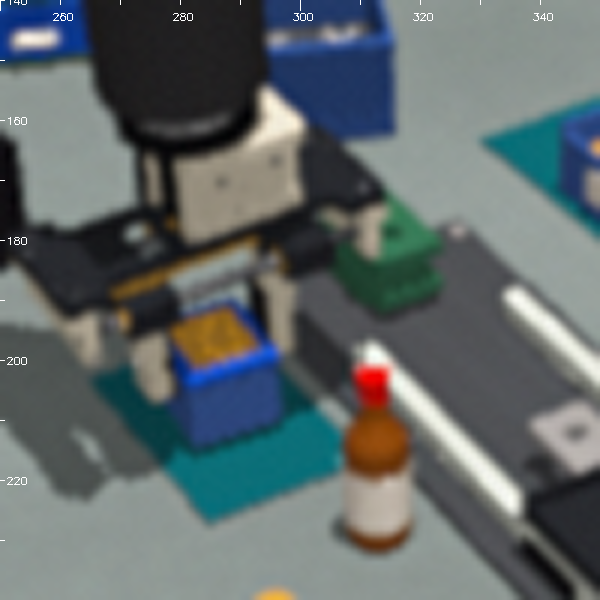

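```bash
python3 -m handwheel '[[[0.03,0,0,0.004,0],[0.03,0,0,0.0075,0],[0.03,0,0,0.0075,0],[0.03,0,0,0.0075,0],[0.065,0,0,0.0075,0],[0.08,0,0,0.0075,0],[0.08,0,0,0.0075,0],[0.08,0,0,0.0075,0],[0.08,0,0,-0.02,0],[0.08,0,0,-0.06,0],[0.08,0,0,-0.1,0],[0.08,0,0,-0.14,0],[0.08,0,0,-0.18,0],[0.08,0,0,-0.22,0],[0.08,0,0,-0.24,0]]]' 25
python3 go.py -l .001 -.267 .2 0
python3 - <<'E'
from locks import *
im=crop("side",250,140,350,240,6,"s25.png")
E
```

```text
t: 27.35
eef_pos: [0.4178, 0.1906, 0.2826]
ee_rot: [3.137, 0.038, 3.116]
force: [1.5, 2.1, 0.3]
width: 0.0798
t 27.35 pos [0.4178 0.1906 0.2826] yaw 3.116 w 0.0798 F [1.5 2.1 0.3] loc [-0.1423  0.2145  0.2826]
target [ 0.5471 -0.2948  0.2   ] SHIFT [-0.1387 -0.4823  0.0856] TURN -89.8 q6 -0.92
```

View pics/s25.png

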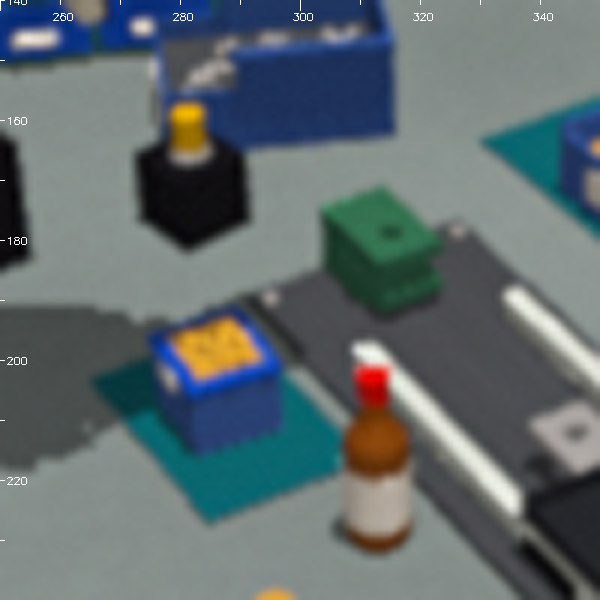

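```bash
python3 go.py -l .001 -.305 .2 1.571;  python3 -m handwheel '[[[0.02,-0.05,-0.04,0,0],[0.02,-0.139,-0.521,0,0],[0.0,-0.139,-0.521,0,0],[0.0,-0.139,-0.521,0,0],[0.0,-0.139,-0.521,0,0],[0.0,-0.139,-0.521,0,0],[0.0,-0.139,-0.521,0,0],[0.0,-0.139,-0.521,0,0],[0.0,-0.139,-0.521,0,0],[0.0,-0.139,-0.521,0,0],[0.0,-0.139,-0.521,0,0],[0.0,-0.139,-0.521,0,0],[0.0,-0.139,-0.521,0,0],[0.0,-0.139,-0.521,0,0],[0.0,-0.139,-0.521,0,0],[0.0,-0.139,-0.521,0,0],[0.0,-0.139,-0.521,0,0],[0.0,-0.139,-0.521,0,0]]]' 20
python3 go.py -l .001 -.305 .064 1.571
python3 - <<'E'
from locks import *
im=crop("side",340,170,460,310,5,"s26.png")
print(onz("top",(428,190),.075))
E
```

```text
t 27.40 pos [0.4188 0.1914 0.2848] yaw 3.116 w 0.0799 F [1.9 0.6 4.8] loc [-0.1413  0.2153  0.2848]
target [ 0.546  -0.3328  0.2   ] SHIFT [-0.1371 -0.5213  0.0869] TURN 0.2 q6 -0.92
t: 28.9
eef_pos: [0.5444, -0.3319, 0.2874]
ee_rot: [3.135, 0.041, 3.117]
force: [0.7, -0.3, 0.8]
width: 0.0005
t 28.90 pos [ 0.5444 -0.3319  0.2874] yaw 3.117 w 0.0005 F [ 0.7 -0.3  0.8] loc [-0.0007 -0.3041  0.2874]
target [ 0.546  -0.3328  0.064 ] SHIFT [ 0.0075 -0.0024  0.2232] TURN 0.2 q6 0.23
[ 0.49659852 -0.4025275   0.075     ]
```

View pics/s26.png

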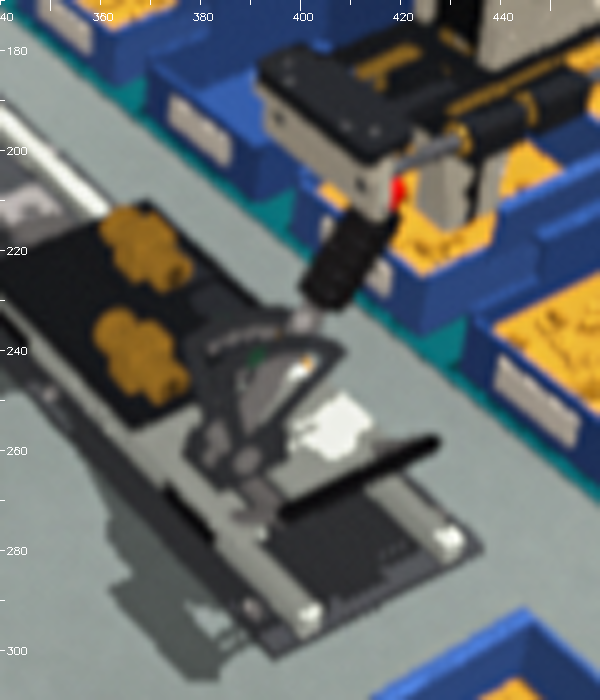

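```bash
python3 -m handwheel '[[[0,0.002,-0.002,0.04,0],[0,0.003,-0.002,0.08,0],[0,0.004,-0.002,0.12,0],[0,0.006,-0.002,0.16,0],[0,0.0075,-0.002,0.195,0],[0,0.0075,-0.002,0.215,0],[0,0.0075,-0.002,0.223,0],[0,0.0075,-0.002,0.223,0],[0,0.0075,-0.002,0.223,0]]]' 20
python3 go.py -l .001 -.285 .064 1.571
python3 - <<'E'
from locks import *
im=crop("side",360,220,460,310,6,"s27.png")
E
```

```text
t: 29.7
eef_pos: [0.5471, -0.3322, 0.0656]
ee_rot: [3.136, 0.042, 3.119]
force: [-0.6, 0.2, 1.5]
width: 0.0003
t 29.70 pos [ 0.5471 -0.3322  0.0656] yaw 3.119 w 0.0003 F [-0.6  0.2  1.5] loc [ 0.0021 -0.3044  0.0656]
target [ 0.5466 -0.3128  0.064 ] SHIFT [0.001  0.0194 0.0017] TURN 0.3 q6 0.24
```

View pics/s27.png

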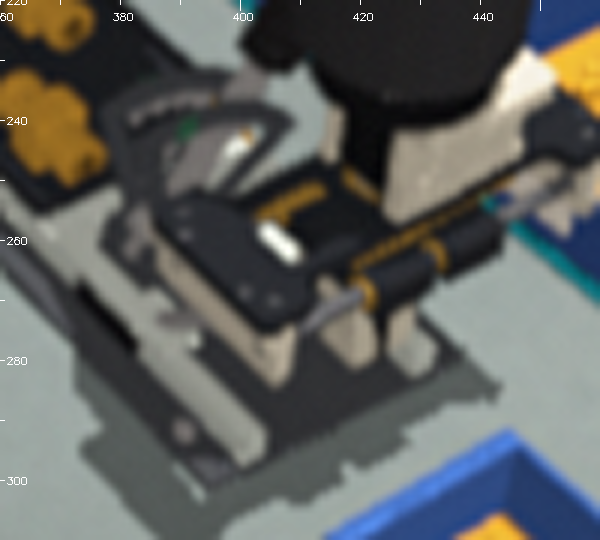

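```bash
python3 -m handwheel '[[[0,0,0.008,0,0],[0,0,0.014,0,0],[0,0,0.020,0,0],[0,0,0.026,0,0],[0,0,0.033,0,0],[0,0,0.041,0,0],[0,0,0.05,0,0],[0,0,0.06,0,0],[0,0,0.07,0,0],[0,0,0.08,0,0],[0,0,0.09,0,0],[0,0,0.1,0,0],[0,0,0.11,0,0],[0,0,0.12,0,0],[0,0,0.13,0,0],[0,0,0.14,0,0],[0,0,0.15,0,0],[0,0,0.16,0,0],[0,0,0.17,0,0],[0,0,0.178,0,0]]]' 20
python3 go.py -l .001 -.083 .064 1.571
python3 - <<'E'
from locks import *
im=crop("side",300,160,440,290,5,"s28.png")
E
```

```text
t: 31.42
eef_pos: [0.5513, -0.1534, 0.0673]
ee_rot: [3.136, 0.043, 3.119]
force: [0.8, -4.3, -0.7]
width: 0.0007
t 31.42 pos [ 0.5513 -0.1534  0.0673] yaw 3.119 w 0.0007 F [ 0.8 -4.3 -0.7] loc [ 0.001  -0.1255  0.0673]
target [ 0.5525 -0.1109  0.064 ] SHIFT [-0.0001  0.0424  0.0035] TURN 0.3 q6 -0.09
```

View pics/s28.png

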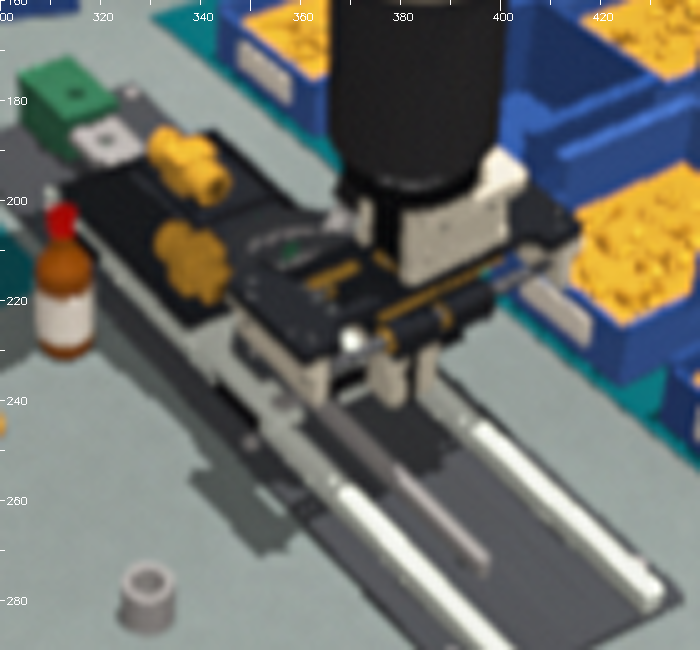

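```bash
python3 -m handwheel '[[[0,0,0.008,0,0],[0,0,0.016,0,0],[0,0,0.023,0,0],[0,0,0.029,0,0],[0,0,0.034,0,0],[0,0,0.038,0,0],[0,0,0.041,0,0],[0,0,0.044,0,0],[0,0,0.046,0,0],[0,0,0.046,0,0]]]' 20
python3 go.py -l .001 -.083 .064 1.571
python3 - <<'E'
from locks import *
im=crop("side",290,160,430,290,5,"s29.png")
E
```

```text
t: 32.3
eef_pos: [0.5522, -0.1104, 0.0677]
ee_rot: [3.141, 0.042, 3.12]
force: [3.8, -26.3, -4.5]
width: 0.0003
t 32.30 pos [ 0.5522 -0.1104  0.0677] yaw 3.120 w 0.0003 F [  3.8 -26.3  -4.5] loc [ 0.0007 -0.0825  0.0677]
target [ 0.5525 -0.1109  0.064 ] SHIFT [-0.0002 -0.0005  0.0037] TURN 0.4 q6 -0.18
```

View pics/s29.png

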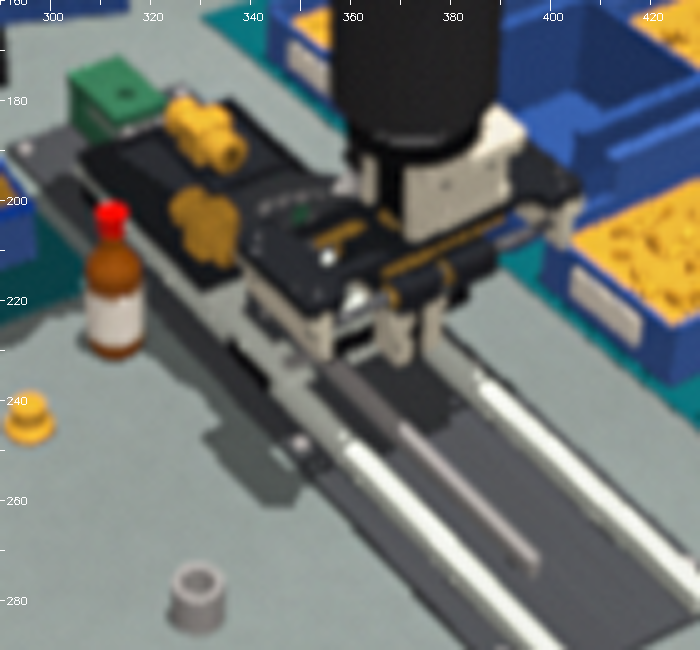

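```bash
python3 -m handwheel '[[[0,0,-0.015,0,0],[0,0,-0.03,0,0],[0,0,-0.03,-0.04,0],[0,0,-0.03,-0.08,0],[0,0,-0.03,-0.12,0],[0,0,-0.03,-0.16,0],[0,0,-0.03,-0.2,0],[0.04,0,-0.03,-0.24,0],[0.04,0,-0.03,-0.24,0],[0.04,0,-0.03,-0.24,0]]]' 20
python3 - <<'E'
from fit import *
s=grab_frame("side");t=grab_frame("top");cv2.imwrite("pics/side30.png",s);cv2.imwrite("pics/top30.png",t)
crop("side",265,140,345,210,9,"s30.png",s);crop("top",195,165,285,225,8,"t30.png",t)
E
python3 go.py .506 .374 .2 3.1127
```

```text
t: 33.18
eef_pos: [0.5424, -0.1403, 0.3106]
ee_rot: [3.14, 0.048, 3.119]
force: [0.1, 0.6, -1.7]
width: 0.015
t 33.28 pos [ 0.5409 -0.1402  0.3069] yaw 3.119 w 0.0228 F [-0.1 -0.7  0.1] loc [-0.0097 -0.1126  0.3069]
target [0.506 0.374 0.2  ] SHIFT [0.0508 0.5131 0.1058] TURN 0.4 q6 -0.12
```

View pics/s30.png

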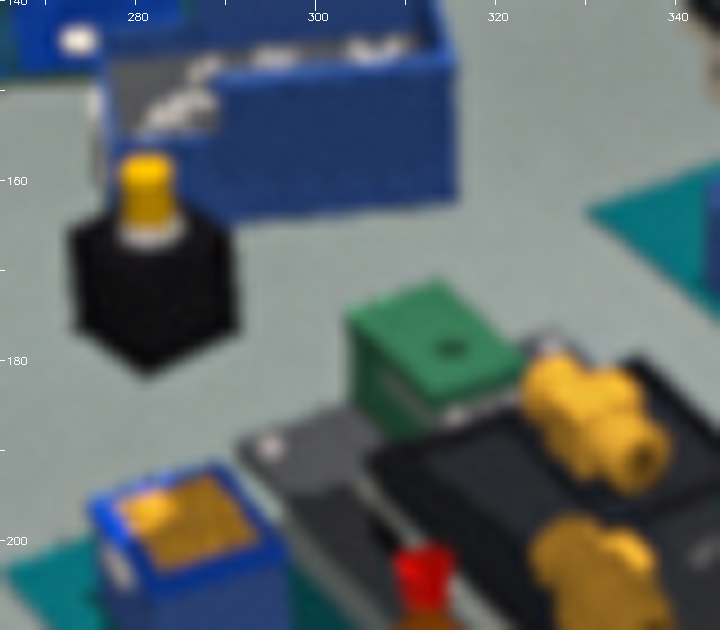

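View pics/t30.png

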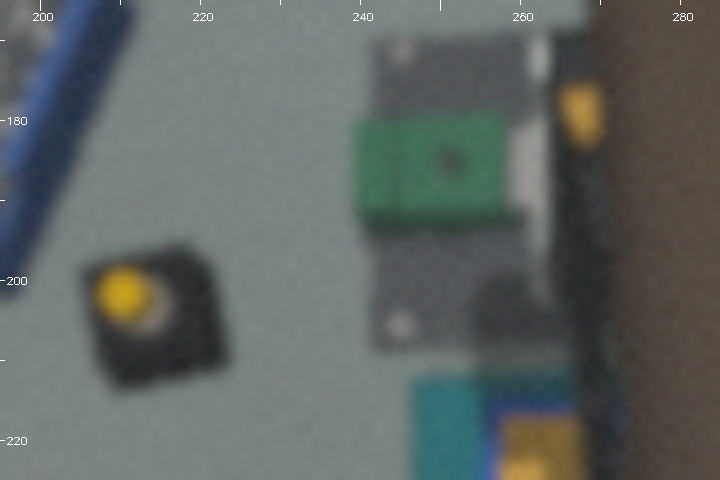

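Run:
```python
from fit import *
for n,c,uv,z in [("knob","side",(280.9,157.5),.081),("knob","top",(210.1,201.4),.081),("flange","side",(281.3,165.3),.055),
  ("hole","side",(314.6,178.2),.052),("hole","top",(250.9,184.5),.052)]:
    X=onz(c,uv,z);print(n,c,X.round(4),loc(X).round(4))
print(loc(tri((280.9,157.5),(210.1,201.4))[0]),tri((280.9,157.5),(210.1,201.4)),tri((314.6,178.2),(250.9,184.5)))
```

```text
knob side [0.5076 0.3737 0.081 ] [-0.0578  0.4001  0.081 ]
knob top [0.5045 0.3691 0.081 ] [-0.0608  0.3955  0.081 ]
flange side [0.5016 0.3632 0.055 ] [-0.0636  0.3894  0.055 ]
hole side [0.562 0.229 0.052] [0.0007 0.257  0.052 ]
hole top [0.5643 0.2291 0.052 ] [0.003  0.2572 0.052 ]
[-0.06120709  0.39400393  0.08527169] (array([0.50406911, 0.367699  , 0.08527169]), [np.float64(0.0005890791123105371), np.float64(0.0005890791123108682)]) (array([0.56352858, 0.22961102, 0.05137997]), [np.float64(0.0010229022835399118), np.float64(0.0010229022835403273)])
```

```bash
python3 go.py .504 .369 .12 3.1127; python3 -m handwheel '[[[0.05,0.05,0.51,0,0],[0.05,0.05,0.51,0,0],[0.05,0.05,0.51,0,0],[0.05,0.05,0.51,0,0],[0.05,0.05,0.51,0,0],[0.05,0.05,0.51,0,0],[0.05,0.05,0.51,0,0],[0.05,0.05,0.51,0,0],[0.05,0.05,0.51,0,0],[0.05,0.05,0.51,0,0],[0.05,0.05,0.51,0,0],[0.05,0.05,0.51,0.02,0],[0.05,0.05,0.51,0.06,0],[0.05,0.05,0.51,0.1,0],[0.05,0.05,0.51,0.14,0],[0.05,0.05,0.51,0.17,0],[0.05,0.05,0.51,0.19,0],[0.05,0.05,0.51,0.19,0],[0.05,0.05,0.51,0.19,0]]]' 20
python3 go.py .504 .369 .0585 3.1127
python3 - <<'E'
from fit import *
s=grab_frame("side");t=grab_frame("top");cv2.imwrite("pics/side31.png",s)
crop("side",235,110,335,190,7,"s31.png",s);crop("top",165,150,265,230,7,"t31.png",t)
E
```

```text
t 33.28 pos [ 0.5409 -0.1402  0.3069] yaw 3.119 w 0.0228 F [-0.1 -0.7  0.1] loc [-0.0097 -0.1126  0.3069]
target [0.504 0.369 0.12 ] SHIFT [0.0561 0.5079 0.1856] TURN 0.4 q6 -0.12
t: 34.87
eef_pos: [0.5095, 0.3699, 0.1138]
ee_rot: [-3.139, 0.039, 3.119]
force: [-0.7, 0.2, 1.8]
width: 0.0503
t 34.87 pos [0.5095 0.3699 0.1138] yaw 3.119 w 0.0503 F [-0.7  0.2  1.8] loc [-0.0558  0.3963  0.1138]
target [0.504  0.369  0.0585] SHIFT [ 0.0077 -0.0008  0.055 ] TURN 0.4 q6 -1.01
```

View pics/s31.png

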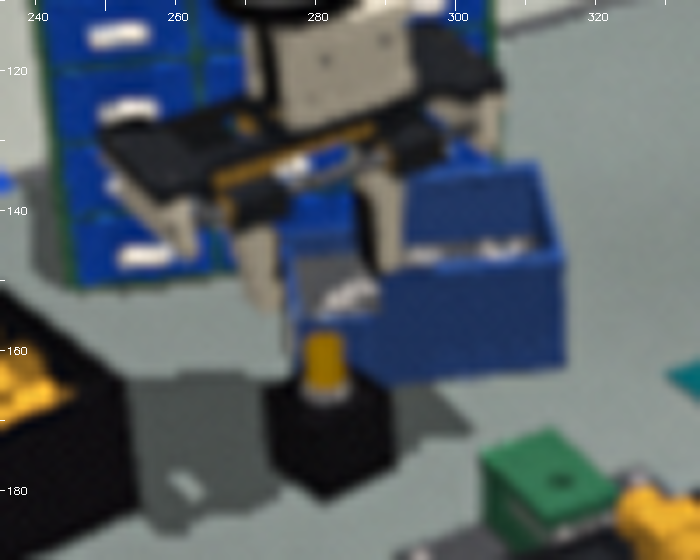

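View pics/t31.png

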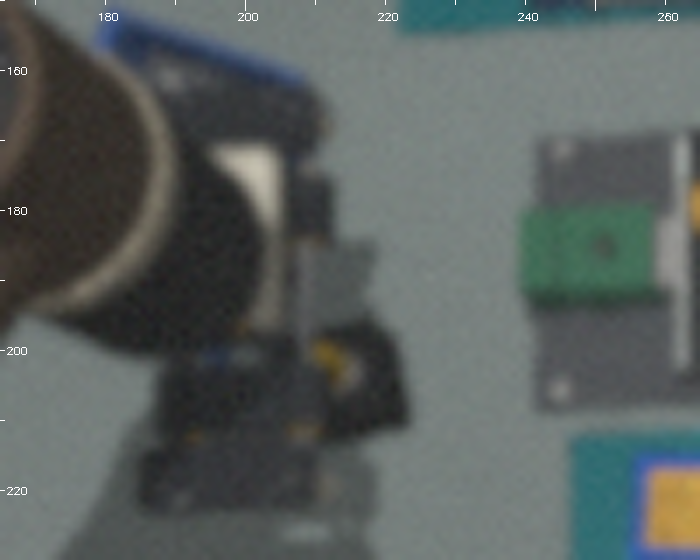

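Run:
```python
from fit import *
# bin near-bottom edge in side31: (285+..)
for c,uv,z in [("side",(275.8,160.5),.0),("side",(290,165.0),0),("side",(315.7,162),0),("side",(276.5,146),.075),("side",(289,150),.075),("top",(197,201.5),.075),("top",(170,190),.075),("top",(211,158),.075)]:
    print(c,uv,onz(c,uv,z).round(3))
print(proj("side",[.5095,.3699,.1138]),proj("top",[.5095,.3699,.1138]))
```

```text
side (275.8, 160.5) [0.537 0.482 0.   ]
side (290, 165.0) [0.568 0.422 0.   ]
side (315.7, 162) [0.662 0.385 0.   ]
side (276.5, 146) [0.537 0.464 0.075]
side (289, 150) [0.562 0.412 0.075]
top (197, 201.5) [0.509 0.417 0.075]
top (170, 190) [0.557 0.514 0.075]
top (211, 158) [0.667 0.367 0.075]
[[281.2308525  150.09050247]] [[207.09724833 197.96161583]]
```

```bash
python3 -m handwheel '[[[0.05,0.005,-0.001,0.02,0],[0.05,0.007,-0.001,0.04,0],[0.05,0.008,-0.001,0.05,0],[0.05,0.008,-0.001,0.054,0],[0.05,0.008,-0.001,0.054,0]]]' 10
python3 go.py .504 .369 .0585 3.1127
python3 -m handwheel '[[[0.01,0,0,0,0],[0.01,0,0,0,0],[0.01,0,0,0,0],[0.01,0,0,0,0],[0.01,0,0,0,0],[0.01,0,0,0,0],[0.01,0,0,0,0]]]' 6
python3 go.py .504 .369 .0585 3.1127
python3 - <<'E'
from fit import *
crop("side",235,110,335,190,7,"s32.png")
E
```

```text
t: 35.38
eef_pos: [0.5054, 0.3709, 0.063]
ee_rot: [3.139, 0.043, 3.12]
force: [-0.8, -0.7, -0.2]
width: 0.0497
t 35.38 pos [0.5054 0.3709 0.063 ] yaw 3.120 w 0.0497 F [-0.8 -0.7 -0.2] loc [-0.06    0.3972  0.063 ]
target [0.504  0.369  0.0585] SHIFT [ 0.0015 -0.0019  0.0044] TURN 0.4 q6 -1.02
t: 35.97
eef_pos: [0.5057, 0.3712, 0.0635]
ee_rot: [3.139, 0.044, 3.12]
force: [0.4, -0.2, 3.2]
width: 0.0202
t 35.97 pos [0.5057 0.3712 0.0635] yaw 3.120 w 0.0202 F [ 0.4 -0.2  3.2] loc [-0.0597  0.3975  0.0635]
target [0.504  0.369  0.0585] SHIFT [ 0.0018 -0.0022  0.0049] TURN 0.4 q6 -1.02
```

View pics/s32.png

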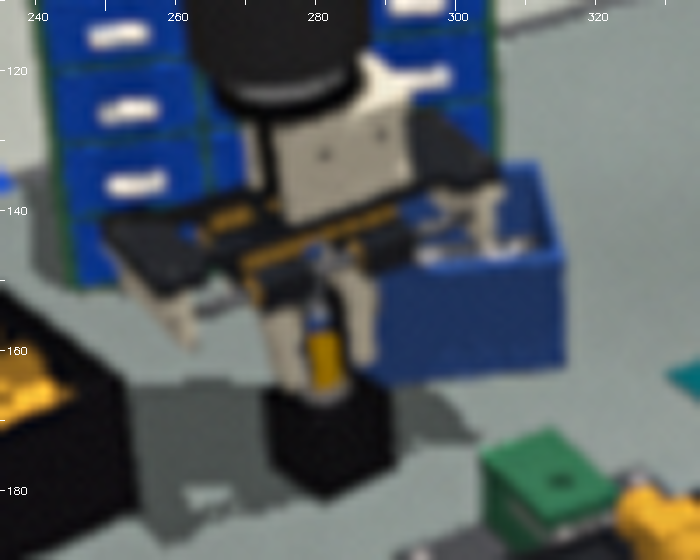

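```bash
python3 -m handwheel '[[[0.045,0,0,0,0],[0.045,0,0,0,0],[0.045,0,0,0,0],[0.045,0,0,0,7],[0.045,0,0,0,14],[0.045,0,0,0,21],[0.045,0,0,0,28],[0.045,0,0,0,35],[0.045,0,0,0,42],[0.045,0,0,0.002,45],[0.045,0,0,0.003,45],[0.045,0,0,0.003,45],[0.045,0,0,0.003,45]]]' 6
python3 go.py .5057 .3712 .06
python3 -m handwheel '[[[0.01,0,0,0,0],[0.01,0,0,0,0],[0.01,0,0,0,0],[0.01,0,0,0,0],[0.01,0,0,0,0],[0.01,0,0,0,0],[0.01,0,0,0,0],[0.01,0,0,0,0]]]' 6
python3 go.py .5057 .3712 .06
```

```text
t: 37.1
eef_pos: [0.5057, 0.371, 0.0603]
ee_rot: [3.109, 0.029, 2.336]
force: [-0.5, 0.3, 0.5]
width: 0.0447
t 37.10 pos [0.5057 0.371  0.0603] yaw 2.336 w 0.0447 F [-0.5  0.3  0.5] loc [-0.0597  0.3974  0.0603]
target [0.5057 0.3712 0.06  ] SHIFT [0.0001 0.0001 0.0003] TURN 0.0 q6 -1.80
t: 37.77
eef_pos: [0.5057, 0.3711, 0.0603]
ee_rot: [3.109, 0.029, 2.336]
force: [-0.9, -0.0, 1.0]
width: 0.0197
t 37.77 pos [0.5057 0.3711 0.0603] yaw 2.336 w 0.0197 F [-0.9 -0.   1. ] loc [-0.0597  0.3974  0.0603]
target [0.5057 0.3712 0.06  ] SHIFT [0.0001 0.0001 0.0003] TURN 0.0 q6 -1.80
```

```bash
python3 -m handwheel '[[[0.01,0,0,0,0],[0.01,0,0,0,0],[0.01,0,0,-0.02,0],[0.01,0,0,-0.05,0],[0.01,0,0,-0.08,0],[0.01,0,0,-0.08,0],[0.01,0,0,-0.08,0]]]' 20
python3 go.py .562 .229 .13
python3 - <<'E'
from fit import *
crop("side",235,110,335,190,7,"s33.png")
E
```

```text
t: 38.35
eef_pos: [0.5029, 0.3718, 0.1423]
ee_rot: [3.105, 0.028, 2.336]
force: [-0.6, -0.1, -1.3]
width: 0.0193
t 38.35 pos [0.5029 0.3718 0.1423] yaw 2.336 w 0.0193 F [-0.6 -0.1 -1.3] loc [-0.0625  0.3981  0.1423]
target [0.562 0.229 0.13 ] SHIFT [-0.1436 -0.0569  0.0143] TURN 0.0 q6 -1.80
```

View pics/s33.png

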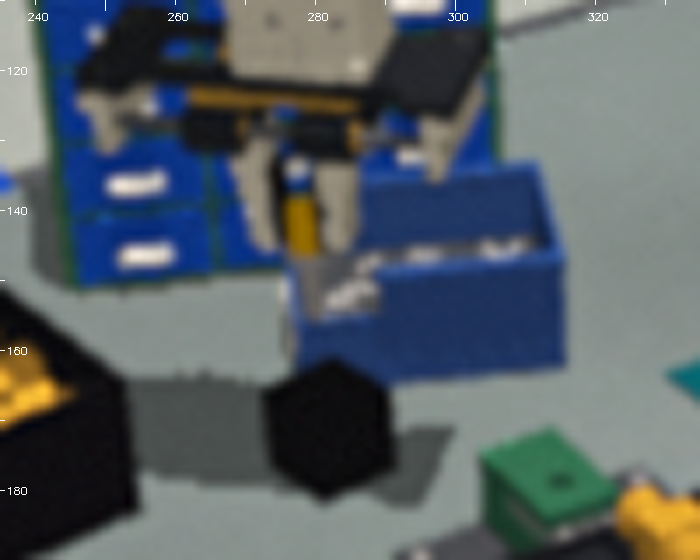

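```bash
python3 -m handwheel '[[[0.01,-0.03,-0.012,0,0],[0.01,-0.06,-0.024,0,0],[0.01,-0.09,-0.036,0,0],[0.01,-0.12,-0.048,0,0],[0.01,-0.1436,-0.057,0.014,0],[0.01,-0.1436,-0.057,0.014,0],[0.01,-0.1436,-0.057,0.014,0],[0.01,-0.1436,-0.057,0.014,0]]]' 20
python3 go.py .562 .229 .13
python3 - <<'E'
from fit import *
s=grab_frame("side");t=grab_frame("top")
crop("side",275,120,355,200,9,"s34.png",s);crop("top",210,140,290,220,8,"t34.png",t)
p=arm.get_state()["eef_pos"];from scipy.spatial.transform import Rotation as Ro
R=Ro.from_euler("xyz",arm.get_state()["ee_rot"]).as_matrix()
for n,d in(("knobtop",-.0207),("flange",.0103),("tip",.0483)):
    for nm,v in(("tool",R[:,2]),("vert",np.array([0,0,-1.]))): print(n,nm,(p+v*d).round(4),proj("side",p+v*d).round(1),proj("top",p+v*d).round(1))
print("hole",proj("side",[.563,.229,.052]),proj("top",[.563,.229,.052]))
E
```

```text
t: 39.07
eef_pos: [0.5608, 0.2276, 0.1278]
ee_rot: [3.11, 0.028, 2.335]
force: [0.3, 0.7, -1.8]
width: 0.0193
t 39.07 pos [0.5608 0.2276 0.1278] yaw 2.335 w 0.0193 F [ 0.3  0.7 -1.8] loc [-0.0004  0.2556  0.1278]
target [0.562 0.229 0.13 ] SHIFT [ 0.0001  0.0019 -0.0022] TURN 0.0 q6 -1.55
knobtop tool [0.56   0.2286 0.1492] [[313.5 154.9]] [[245.9 178.3]]
knobtop vert [0.5609 0.2286 0.1492] [[313.7 154.8]] [[245.9 178. ]]
flange tool [0.5614 0.2287 0.1182] [[314.  162.5]] [[247.6 180.4]]
flange vert [0.5609 0.2286 0.1182] [[313.9 162.5]] [[247.6 180.5]]
tip tool [0.563  0.2288 0.0802] [[314.7 171.5]] [[249.6 182.8]]
tip vert [0.5609 0.2286 0.0802] [[314.2 171.7]] [[249.6 183.4]]
hole [[314.84025588 178.11225993]] [[250.94862234 184.85282731]]
```

View pics/s34.png

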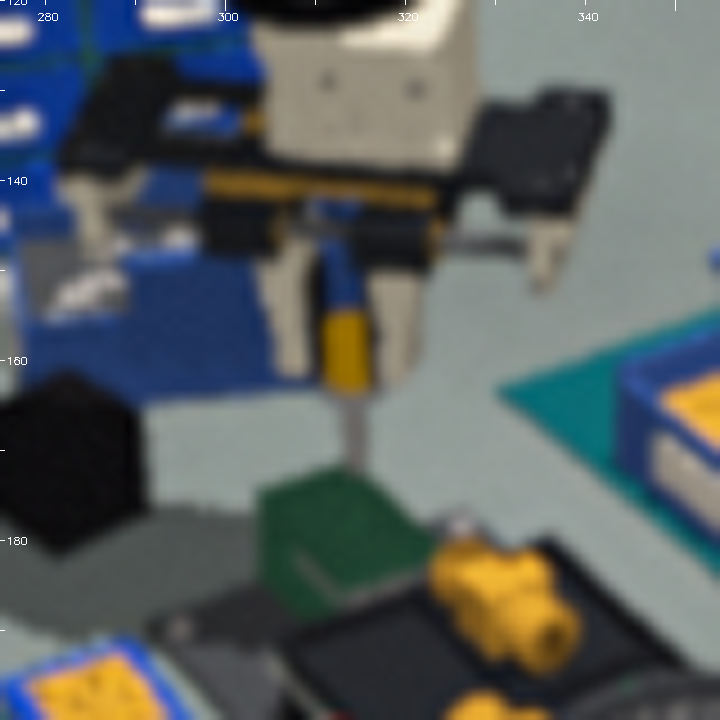

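View pics/t34.png

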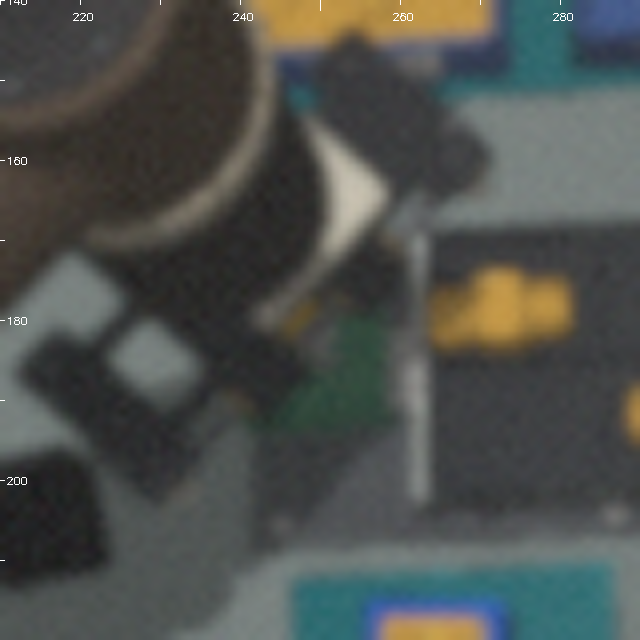

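```bash
python3 go.py .561 .2288 .102; python3 go.py .5615 .2288 .085;python3 go.py .5623 .2289 .0625
```

```text
t 39.17 pos [0.5609 0.2286 0.1285] yaw 2.337 w 0.0195 F [-0.5 -0.2 -1.7] loc [-0.0004  0.2567  0.1285]
target [0.561  0.2288 0.102 ] SHIFT [ 0.0008 -0.0007  0.0265] TURN 0.0 q6 -1.55
t 39.17 pos [0.5609 0.2286 0.1285] yaw 2.337 w 0.0195 F [-0.5 -0.2 -1.7] loc [-0.0004  0.2567  0.1285]
target [0.5615 0.2288 0.085 ] SHIFT [ 0.0009 -0.0009  0.0435] TURN 0.0 q6 -1.55
t 39.17 pos [0.5609 0.2286 0.1285] yaw 2.337 w 0.0195 F [-0.5 -0.2 -1.7] loc [-0.0004  0.2567  0.1285]
target [0.5623 0.2289 0.0625] SHIFT [ 0.0011 -0.001   0.066 ] TURN 0.0 q6 -1.55
```

```bash
python3 -m handwheel '[[[0.01,0.0008,-0.0007,0.01,0],[0.01,0.0008,-0.0007,0.02,0],[0.01,0.0008,-0.0007,0.027,0],[0.01,0.0009,-0.0008,0.033,0],[0.01,0.0009,-0.0009,0.038,0],[0.01,0.0009,-0.0009,0.038,0],[0.01,0.0009,-0.0009,0.038,0]]]' 15
python3 go.py .5623 .2289 .0625
python3 - <<'E'
from fit import *
s=grab_frame("side")
crop("side",275,120,355,200,9,"s35.png",s)
E
```

```text
t: 39.75
eef_pos: [0.5613, 0.2288, 0.0901]
ee_rot: [3.109, 0.028, 2.337]
force: [0.7, 0.8, -0.7]
width: 0.0195
t 39.75 pos [0.5613 0.2288 0.0901] yaw 2.337 w 0.0195 F [ 0.7  0.8 -0.7] loc [0.     0.2568 0.0901]
target [0.5623 0.2289 0.0625] SHIFT [ 0.0002 -0.0001  0.0276] TURN 0.0 q6 -1.56
```

View pics/s35.png

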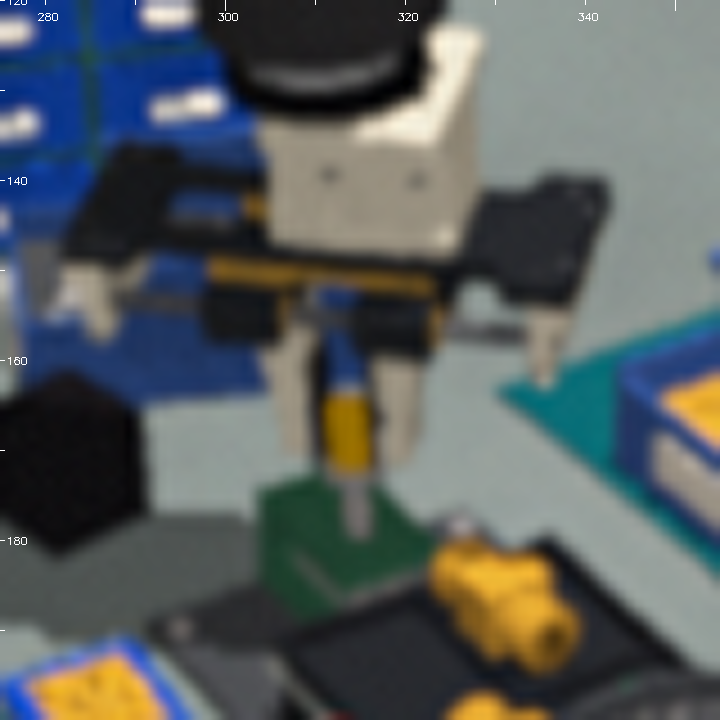

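```bash
python3 -m handwheel '[[[0.01,0,0,0.005,0],[0.01,0,0,0.010,0],[0.01,0,0,0.015,0],[0.01,0,0,0.02,0],[0.01,0,0,0.024,0],[0.01,0,0,0.027,0],[0.01,0,0,0.027,0],[0.01,0,0,0.027,0]]]' 15
python3 go.py .5623 .2289 .0625
python3 - <<'E'
from fit import *
s=grab_frame("side")
crop("side",275,120,355,200,9,"s36.png",s)
E
```

```text
t: 40.47
eef_pos: [0.5624, 0.2288, 0.0633]
ee_rot: [3.109, 0.028, 2.337]
force: [-0.1, 0.5, -1.0]
width: 0.0193
t 40.47 pos [0.5624 0.2288 0.0633] yaw 2.337 w 0.0193 F [-0.1  0.5 -1. ] loc [0.0012 0.2568 0.0633]
target [0.5623 0.2289 0.0625] SHIFT [ 0.0002 -0.      0.0008] TURN 0.0 q6 -1.56
```

View pics/s36.png

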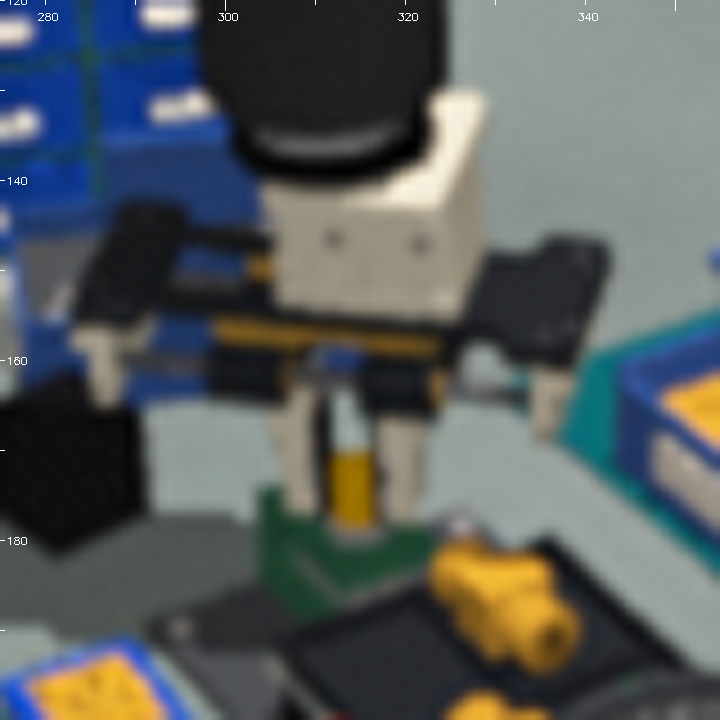

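```bash
python3 -m handwheel '[[[0.01,0,0,0.001,0],[0.01,0,0,0.002,0],[0.01,0,0,0.003,0],[0.01,0,0,0.003,0],[0.01,0,0,0.003,0]]]' 15
python3 go.py .5623 .2289 .0625
```

```text
t: 40.93
eef_pos: [0.5631, 0.229, 0.0622]
ee_rot: [3.107, 0.029, 2.337]
force: [-3.7, -0.7, 13.2]
width: 0.0198
t 40.93 pos [0.5631 0.229  0.0622] yaw 2.337 w 0.0198 F [-3.7 -0.7 13.2] loc [0.0018 0.2571 0.0622]
target [0.5623 0.2289 0.0625] SHIFT [ 0.0004 -0.0007 -0.0003] TURN 0.0 q6 -1.56
```

Seated: 13 N of contact at exactly the expected height. Release, close the fingers above the head and press once more from above, then retreat.

```bash
python3 -m handwheel '[[[0.03,0,0,0,0],[0.04,0,0,0,0],[0.04,0,0,0,0],[0.04,0,0,0,0],[0.04,0,0,-0.03,0],[0.04,0,0,-0.06,0],[0.0,0,0,-0.06,0],[0.0,0,0,-0.06,0],[0.0,0,0,-0.06,0],[0.0,0,0,-0.06,0],[0.0,0,0,-0.06,0]]]' 15
python3 go.py .563 .229 .083
python3 - <<'E'
from fit import *
s=grab_frame("side")
crop("side",275,120,355,200,9,"s37.png",s)
E
```

```text
t: 41.85
eef_pos: [0.5598, 0.2284, 0.1209]
ee_rot: [3.109, 0.029, 2.337]
force: [0.9, -0.8, 1.0]
width: 0.0123
t 41.85 pos [0.5598 0.2284 0.1209] yaw 2.337 w 0.0123 F [ 0.9 -0.8  1. ] loc [-0.0014  0.2564  0.1209]
target [0.563 0.229 0.083] SHIFT [-0.0007  0.0015  0.038 ] TURN 0.0 q6 -1.55
```

View pics/s37.png

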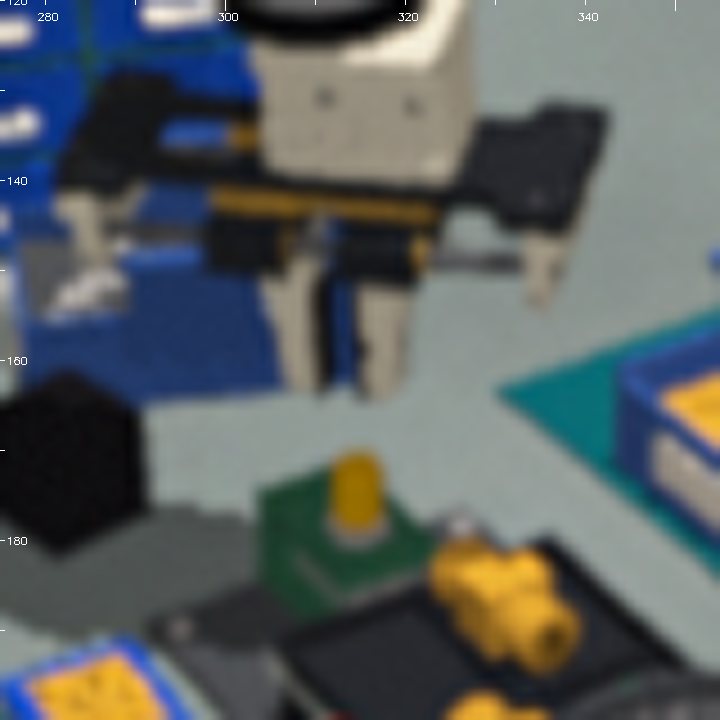

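```bash
python3 -m handwheel '[[[0.0,-0.0007,0.0015,0.015,0],[0.0,-0.0007,0.0015,0.028,0],[0.0,-0.0007,0.0015,0.036,0],[0.0,-0.0007,0.0015,0.039,0],[0.0,-0.0007,0.0015,0.041,0],[0.0,-0.0007,0.0015,0.041,0],[0.0,-0.0007,0.0015,0.041,0]]]' 15
python3 go.py .563 .229 .083
python3 -m handwheel '[[[0.0,0,0,-0.03,0],[0.0,0,0,-0.07,0],[0.0,0,0,-0.11,0],[0.0,0,0,-0.15,0],[0.0,0,0.03,-0.19,0],[0.0,0.03,0.07,-0.2,0],[0.0,0.06,0.1,-0.2,0],[0.0,0.09,0.14,-0.2,0],[0.0,0.12,0.17,-0.2,0],[0.0,0.12,0.17,-0.2,0],[0.0,0.12,0.17,-0.2,0],[0.0,0.12,0.17,-0.2,0]]]' 15
python3 - <<'E'
from locks import *
s=grab_frame("side");t=grab_frame("top");cv2.imwrite("pics/side38.png",s);cv2.imwrite("pics/top38.png",t)
crop("side",270,150,400,250,6,"s38.png",s);crop("top",230,140,360,240,6,"t38.png",t)
for lx,ly in((.029,.1713),(-.03,.0928)):
    x,y,_=W(TR,[(lx,ly,.05)])[0]
    r=fit_lock([("side",s)],x,y,1.54,z=.041);print(np.round(r,4),loc([r[0],r[1],.056]).round(4))
E
```

```text
t: 42.48
eef_pos: [0.5632, 0.2287, 0.0832]
ee_rot: [3.109, 0.03, 2.338]
force: [-12.7, -3.7, 27.9]
width: 0.0002
t 42.48 pos [0.5632 0.2287 0.0832] yaw 2.338 w 0.0002 F [-12.7  -3.7  27.9] loc [0.0019 0.2568 0.0832]
target [0.563 0.229 0.083] SHIFT [0.0003 0.0001 0.0002] TURN 0.0 q6 -1.55
t: 43.48
eef_pos: [0.5927, 0.4344, 0.2829]
ee_rot: [3.112, 0.03, 2.34]
force: [-0.3, -0.8, 0.1]
width: 0.0002
[0.5796 0.1519 1.6366 0.0699] [0.0205 0.1805 0.056 ]
[0.5264 0.0665 1.5054 0.0877] [-0.0302  0.0935  0.056 ]
```

View pics/s38.png

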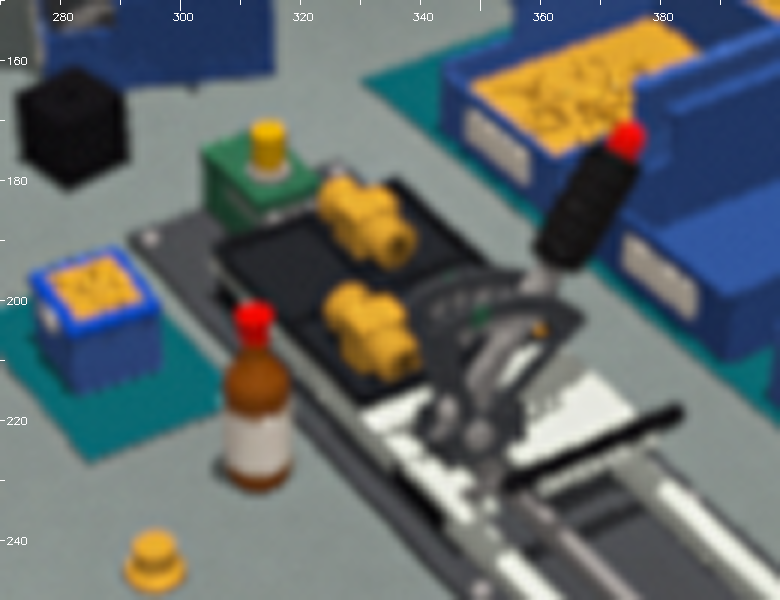

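View pics/t38.png

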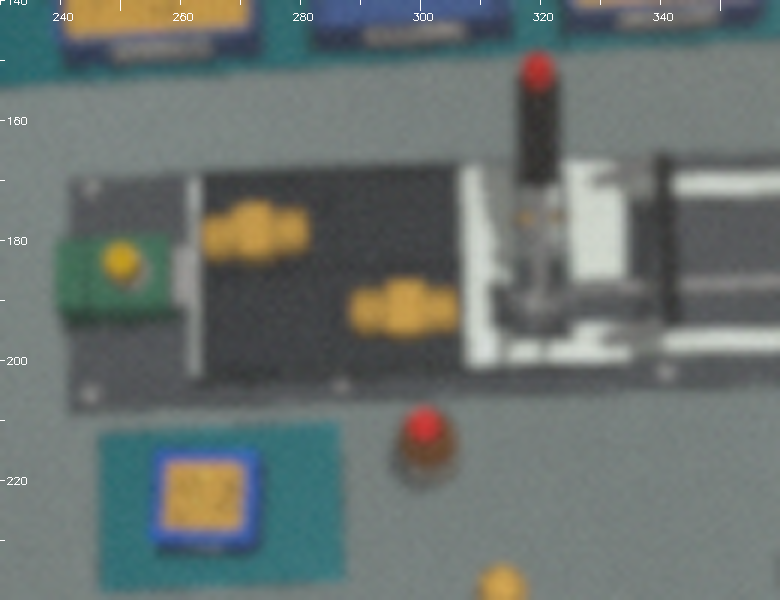

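View pics/side38.png

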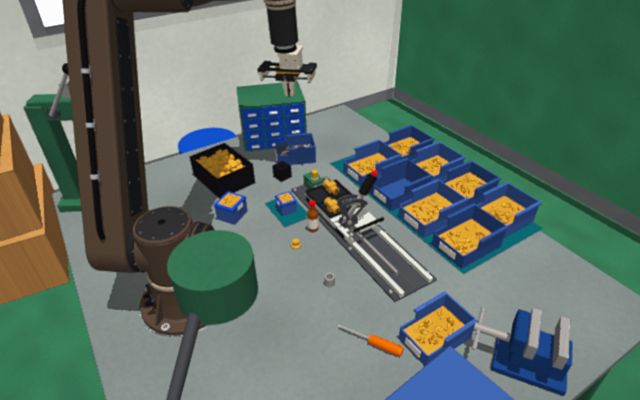

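Run:
```python
from locks import *
s=cv2.imread("pics/side38.png");t=cv2.imread("pics/top38.png")
for z in(.035,.041,.047,.053):
    r=fit_lock([("side",s)],.58,.152,1.6,z=z);q=fit_lock([("top",t)],.58,.145,1.6,z=z)
    print(z,np.round(r,4),np.round(q,4),loc([r[0],r[1],0]).round(4),loc([q[0],q[1],0]).round(4))
crop("side",310,165,360,225,12,"s39.png",s)
X,e=tri((380.-.5,0),(0,0)) if 0 else (0,0)
im=s.astype(int);m=((im[...,2]>170)&(im[...,1]<70)&(im[...,0]<70));m[:,:360]=0;m[:,390:]=0;m[200:]=0
ys,xs=np.nonzero(m);us=(xs.mean(),ys.mean())
im=t.astype(int);m=((im[...,2]>150)&(im[...,1]<80)&(im[...,0]<80));m[:,:310]=0;m[:,330:]=0;m[160:]=0
ys,xs=np.nonzero(m);ut=(xs.mean(),ys.mean());X,e=tri(us,ut);print("button",us,ut,X,loc(X),e)
```

```text
0.035 [0.5836 0.1587 1.624  0.073 ] [0.5818 0.1517 1.5887 0.1728] [0.0243 0.1874 0.    ] [0.0227 0.1804 0.    ]
0.041 [0.5787 0.1516 1.6189 0.0702] [0.5808 0.1507 1.5941 0.1783] [0.0197 0.1801 0.    ] [0.0218 0.1793 0.    ]
0.047 [0.5746 0.1445 1.6294 0.0707] [0.5788 0.1492 1.5782 0.1867] [0.0157 0.1729 0.    ] [0.0198 0.1778 0.    ]
0.053 [0.5702 0.1378 1.6272 0.0706] [0.5775 0.1501 1.6267 0.1915] [0.0115 0.1661 0.    ] [0.0185 0.1786 0.    ]
button (np.float64(374.05263157894734), np.float64(172.3684210526316)) (np.float64(319.1818181818182), np.float64(150.8181818181818)) [ 0.6225976  -0.02170002  0.19602636] [0.06853344 0.0081957  0.19602636] [np.float64(0.0009702382292325676), np.float64(0.0009702382292327282)]
```

View pics/s39.png

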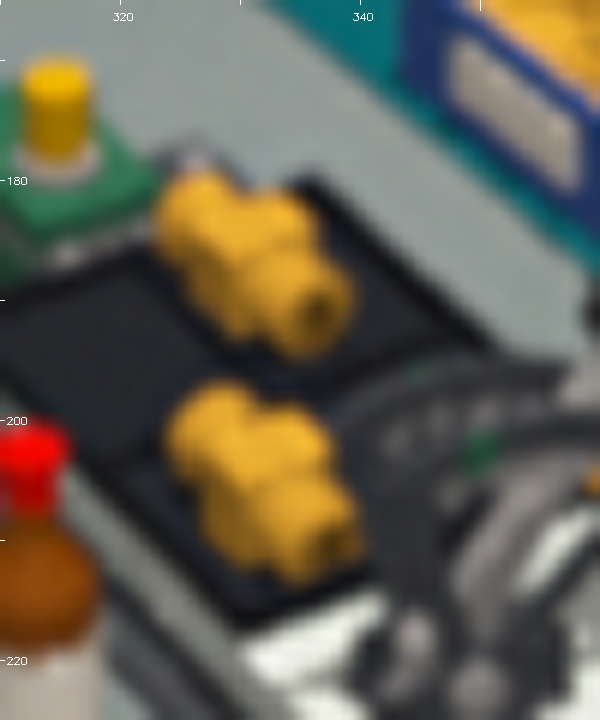

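Run:
```python
from fit import *
r=[]
for c,uv in(("side",None),("top",None)):pass
# pin box on mat check
X,e=tri((284.6,197.6),(263.5,221.8));print("box lid",X.round(4),e)
print(arm.get_state()["t"],arm.get_state()["force"].round(2)); print(arm.job_done())
```

```text
box lid [0.4227 0.1894 0.0507] [np.float64(0.0024716534069471547), np.float64(0.00247165340694718)]
43.5833 [-0.93 -0.38  0.24]
the job is handed in; nothing more can be done
None
```

I did the whole job in about 44 s of the 210 s allowed and handed it in. No verdict is reported, so the checks below are my own.

- **Brake and locks:** I set the brake to the third notch and let go. The two lock bodies on the bench then went into diagonal compartments of the tray. The brass bodies in the black box were left alone.
- **Release and pin box:** I pressed the red button and followed the lever all the way down. The small blue pin box came off the track and was stood on the teal mat.
- **Docking and pin:** I pushed the shuttle to its end stop and set the pin through fork and tongue.

Last checks, from the cameras and the force readings:

| Item | What the check showed |
|---|---|
| Shuttle | The red button on its lever moved 0.200 m along the track; 26 N of contact at the end stop, so fully home. |
| Lever | The button is back within about 2 mm of its starting position relative to the shuttle, so released. |
| Pin | Looks upright. Pressing on the head gave firm contact at the height expected for a seated flange (about 28 N). |
| Pin box | Upright, about 6 mm from the mat's centre, well inside the limits. |
| Bystanders | None touched, as far as the pictures show. |

Two checks did not agree cleanly:
- **First lock body:** it slid about 9 mm forward in its compartment and turned slightly when the shuttle hit its end stop. It now lies close to the front wall. Both cameras still place it flat on the floor and inside the limits.
- **Calibration:** the two cameras disagreed by 2–3 mm in places. The tool also carried a lean of about 0.04 rad when it handled the pin, which I allowed for.

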